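# Return washed grinding balls to the media store

## Robot

A 6-joint arm with a two-finger parallel gripper is mounted at the origin on a cart in front of the work surface, level with it; the furniture and walls round the work are solid. World frame = base frame: x ahead of the robot, y to its left, z up, the work surface at z = 0. Lengths are in mm, angles in rad, forces in N, time in s.
With the tool pointing down it reaches from about 350 to 875 mm from the base axis. Payload 4.2 kg.
Tool frame: the origin (TCP) lies midway between the tips of the shut fingers; the grasp point (between the pads) lies 19 mm behind it; z points along the fingers, y is the line along which they close (so a half turn about z gives the same grasp; the last joint's range is limited). The gripper opens to 85 mm and grips with 20 to 120 N. Pads are 22 mm wide; open, the fingers measure 114 mm over their backs; the gripper's body (76 mm by 85 mm) begins 54 mm behind the grasp point. The pads swing forward as they close: fully open they stand 13 mm farther back than shut.
Start: joints at [-0.985, 0.385, 0.008, 0, -1.194, -0.259], TCP at [200.649, -591.895, 231.312] pointing down, gripper open.
Joint ranges: [-3.14, 3.14], [-1.21, 2.06], [-1.07, 1.41], [-3.16, 2.05], [-2.99, -0.16], [-3.1, 3.1]. Speed limits (rad/s): [2.79, 2.79, 3.14, 3.14, 3.14, 3.14].

## Interface

Orientations are given as a unit quaternion [x, y, z, w].
In Python, from bench import arm gives the robot as it stands. The module is installed in compiled form; this text tells all that it offers.
- The arm moves only by the shell command python3 -m handwheel 'ROWS' [OPENING]. ROWS is JSON, a list of rows, each an object of numbers: "x", "y", "z": the shift along the world's x, y, z each as a share of 20 cm, from -1 to 1; "ax", "ay", "az": the turn, a rotation vector about the world's x, y, z each as a share of 90 degrees, from -1 to 1. In form: [{"x": .., "y": .., "z": .., "ax": .., "ay": .., "az": ..}, ...]. A call has exactly 8 rows; each row shifts and turns the commanded pose from where the row before left it; what a row does not reach is not made up. A row lasts 1/10 s, in which the tool goes at most 50 mm and 8.59 degrees, less where a joint would pass 70% of its speed; a pose out of reach is approached as far as the arm can. A call with a number of a shift or a turn outside -1 to 1 is refused whole. A call with a gripper value outside its range is refused whole. OPENING is the opening, from -1 (shut) to 1 (fully open), set as the call begins (- or left out, the last holds). The fingers move at their own pace and stop on an object; the grip force is fixed at half the most. Time passes only in rows, so rows that do not move let the fingers close, or fill a call up. It gives the time, the measured TCP pose, the force, the opening and the grip force at its end, in the units of the state.
- arm.read_state(): the state, without advancing time (a new reading comes with each control period).
- arm.get_image(name): name is "scene" or "top" or "wrist"; returns the picture (420x560x3 uint8, red, green, blue); there is no depth.
- arm.camera_params(name): a dict with "K" (3x3 intrinsics, pixels), "position" and "orientation" of the camera in the world. Camera axes: x right, y down, z forward; pixel columns grow to the right and rows downward; lengths in mm; the calibration is good to about 2 mm. A picture is of the moment at which its call begins: read the wrist's pose just before it. camera_params takes no time and is no camera call; for the wrist camera it gives the pose at the moment of the call.
- arm.job_done(): hands the job in; it is judged then, once.
The state is a dict: "clock": time; "joints": joint angles; "joint_vel": joint speeds; "joint_efforts": joint torques, N m; "position": TCP position; "ee_rot": TCP orientation; "contact_force": force on the tool from outside, world axes, zero at the start; "wrist_torque": the same for the moment, N m; "gripper_width": finger opening in mm; "grasp_force": force on a finger pad.
Only numpy, scipy, OpenCV 4.12 (cv2) and the standard library are available. Lean on these libraries where they do the work, as an engineer would, in place of code of your own. Each camera call takes 0.05 s, during which the arm holds its last target. There are 200 camera calls.

## Task

Turn the media store's cover by its wing knob, clockwise, until its opening stands squarely over the blue chamber and the pawl has dropped in behind the tooth there. Then use the scoop to bring all six grinding balls from the red bin into the blue chamber, without touching the balls with the fingers. Finally lay the scoop down flat on the worktop, with the cover still caught there, and leave the other things on the bench where they are.

Things in the scene. Friction and masses are not known exactly. Their poses are not given: they have to be found in the camera images.
- drum: Fixed round grey media store, 216 mm across, wall 74 mm high, cover 239 mm; origin under its centre, z up. Four chambers, 20 to 103 mm from the axis, floor 6 mm up: blue (wall band, floor; empty) round its -x direction, green round -y, yellow round +x, white round +y, which hold other balls; partitions at 45 degrees. A red pawl and its post stand 140 mm from the axis at +20 to +45 degrees from +x.
- cover (a joint): Turn of the store's grey cover about its upright axis, rad, growing CLOCKWISE from above; the ratchet allows only that way, a tooth every 0.262. Its one opening is a sector 84 degrees wide, 40 to 105 mm from the axis, walled by a chute up to z = 99 mm (cover plate 80 mm). The opening is centred on green at 0, on blue at 1.571 (a tooth). Stays where left; turns with 0.1 to 0.3 Nm.
- pawl (a joint): Swing of the sprung red pawl, rad: below 0.03 when dropped fully behind a tooth, rising to about 0.16 as a tooth lifts it.
- knob_grip (a point): Grip point of the cover's black wing knob, on the drum's axis, 106 mm above the worktop; axes as the drum's, it does not turn with the knob. The wing is an upright bar 66 mm long, 17 mm wide, z = 86 to 120 mm. Its length runs along drum y at joint 0 and along drum x at 1.571: it always points at the cover's opening (orange line on that end).
- blue_chamber (a point): Point on the drum's axis at the blue chamber's floor; its x and y axes run along the two partitions of the blue chamber, so a point with both positive is in that chamber.
- bin: Fixed red hopper-front bin. Origin under its middle, +x to its back wall. Inside 102 mm wide; flat floor 4 mm up from x = -30 to x = +85 mm (the back wall); from x = -30 the front slopes up at 33 degrees to a lip at x = -104 mm, 52 mm high; side and back walls 72 mm high, 3.5 mm thick.
- scoop: Loose steel scoop, 160 g, nose to +x, origin under the bowl's middle. Bowl 90 mm wide (85 inside), floor 2.5 mm thick from x = -45 to the sharp straight lip at x = +60 mm; rear wall 46 mm high, side walls slope from it to nothing near the lip. Black handle: a level bar along x from -56 to -130 mm, 18 mm wide (y), 66 to 90 mm above the underside.
- ball_0: White ceramic grinding ball, 28 mm across, 40 g, origin at its centre; starts in the red bin.
- ball_1: White ceramic grinding ball, 28 mm across, 40 g, origin at its centre; starts in the red bin.
- ball_2: White ceramic grinding ball, 28 mm across, 40 g, origin at its centre; starts in the red bin.
- ball_3: White ceramic grinding ball, 28 mm across, 40 g, origin at its centre; starts in the red bin.
- ball_4: White ceramic grinding ball, 28 mm across, 40 g, origin at its centre; starts in the red bin.
- ball_5: White ceramic grinding ball, 28 mm across, 40 g, origin at its centre; starts in the red bin.
- old_balance: Fixed bench balance between the store and the bin, 250 (x) x 270 (y) mm, about 75 mm high, origin under its middle.
- jerry_can: Fixed pale blue can behind the store, 125 (x) x 185 (y) mm, about 250 mm high with its handle, origin under its middle.
- aerosol: Bystander: upright aerosol can, 59 mm across, 231 mm tall, origin under its middle.
- jar_ochre: Bystander: ochre sample jar, 52 mm across, 62 mm tall, origin under its middle.
- jar_black: Bystander: black sample jar, 52 mm across, 62 mm tall, origin under its middle.
- timer: Bystander: white lab timer lying flat, 70 x 64 x 20 mm, origin under its middle.
- glue_tube: Bystander: blue and white glue tube lying flat, 133 (x) x 40 x 30 mm, origin under its middle.
- dropper: Bystander: brown dropper bottle, 36 mm across, 119 mm tall, origin under its middle.

How it is judged:
By the outcome, as a careful person would: the job done as asked, in the order asked, and still so for the second after the job is handed in, with the robot touching nothing.
It also fails if it takes over 72 s, if anything falls off the work surface, if the arm or the gripper's body presses on something with over 40 N, if the wrist force passes 120 N, or if a joint passes its speed limit or range.

## Working session

There is one attempt and no reset: what is moved stays moved. The work goes in short steps, Python scripts to look and compute and a shell command to move; the robot and the scene stay as the last step left them, time stands still between calls to the robot, and variables do not carry over. Pictures are saved under pics/ and viewed, at most 10 in all, crops included, and the job is handed in when it is done.

```bash
mkdir -p pics
python3 - <<'E'
from bench import arm
import cv2,numpy as np
for n in ("scene","top"):
    im=arm.get_image(n); cv2.imwrite(f"pics/{n}0.png",im[:,:,::-1])
    p=arm.camera_params(n); print(n,p)
s=arm.read_state();print(s)
E
```

```text
scene {'K': array([[381.3524167 ,   0.        , 281.40655148],
       [  0.        , 381.3524167 , 210.5009086 ],
       [  0.        ,   0.        ,   1.        ]]), 'position': array([-152.97553916, -852.87860626,  968.59858327]), 'orientation': array([ 0.8514806 , -0.3049418 ,  0.14959176, -0.39951669])}
top {'K': array([[460.31753359,   0.        , 281.01329315],
       [  0.        , 460.31753359, 210.22894835],
       [  0.        ,   0.        ,   1.        ]]), 'position': array([ 167.68908801,  -10.967276  , 1984.97840541]), 'orientation': array([-0.69391126,  0.71295007, -0.07301468,  0.06970091])}
{'clock': 0.1, 'joints': array([-9.85394475e-01,  3.85445807e-01,  6.74334176e-03, -4.05647294e-04,
       -1.19400498e+00, -2.58613744e-01]), 'joint_vel': array([ 0.00055806, -0.00205272,  0.00441129, -0.00076398,  0.00129637,
        0.00042615]), 'joint_efforts': array([-5.38785516e-04, -3.93319809e+01,  1.88930351e+01,  4.19796959e+00,
       -2.61275251e-03,  7.37863370e-07]), 'position': array([ 200.47089047, -591.41697411,  230.34827466]), 'ee_rot': array([-1.62594097e-01,  9.86692562e-01,  9.48942826e-04, -2.19404836e-04]), 'contact_force': array([ 0.09829659, -0.4943995 ,  0.15291952]), 'wrist_torque': array([-0.01086034, -0.03880033,  0.01865143]), 'grasp_force': 0.0, 'gripper_width': 85.2167112306421}
```

View pics/scene0.png

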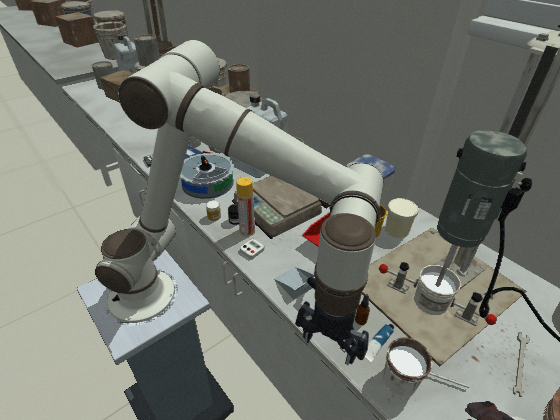

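View pics/top0.png

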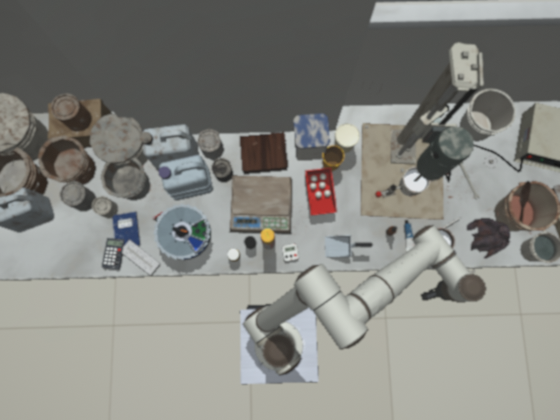

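The top view shows the drum at (183,233), the balance at (262,205), the bin with its balls at (320,192), and the scoop at (340,246) with its handle to the right (-y). I'll zoom in on these.

```bash
cat > h.py <<'E'
from bench import arm
import cv2,numpy as np
from scipy.spatial.transform import Rotation as R
def P(n): return arm.camera_params(n)
def ray(n,uv,z,p=None):
    p=p or P(n); d=R.from_quat(p['orientation']).apply(np.linalg.solve(p['K'],[uv[0],uv[1],1]))
    o=np.array(p['position']); return o+d*(z-o[2])/d[2]
def proj(n,X,p=None):
    p=p or P(n); c=R.from_quat(p['orientation']).inv().apply(np.array(X)-p['position']); q=p['K']@c; return q[:2]/q[2]
def shot(n,f):
    p=P(n); im=arm.get_image(n)[:,:,::-1].copy(); cv2.imwrite(f"pics/{f}.png",im); return im,p
def st():
    s=arm.read_state(); print('t',s['clock'],'pos',s['position'].round(1),'q',s['ee_rot'].round(4),'F',s['contact_force'].round(1),'w',round(s['gripper_width'],1),'g',round(s['grasp_force'],1)); return s
E
python3 - <<'E'
from h import *
im=cv2.imread('pics/top0.png')
a=cv2.resize(im[195:270,145:225],(400,375),interpolation=cv2.INTER_CUBIC)
b=cv2.resize(im[160:265,300:380],(400,525),interpolation=cv2.INTER_CUBIC)
o=np.zeros((525,800,3),np.uint8);o[:375,:400]=a;o[:,400:]=b
cv2.imwrite('pics/c1.png',o)
for n,uv,z in [('drumtop',(183,233),80),('bin',(320,192),60),('scoop',(340,246),20)]: print(n,ray('top',uv,z).round())
E
```

```text
drumtop [472. 387.  80.]
bin [ 638. -195.   60.]
scoop [ 407. -274.   20.]
```

View pics/c1.png

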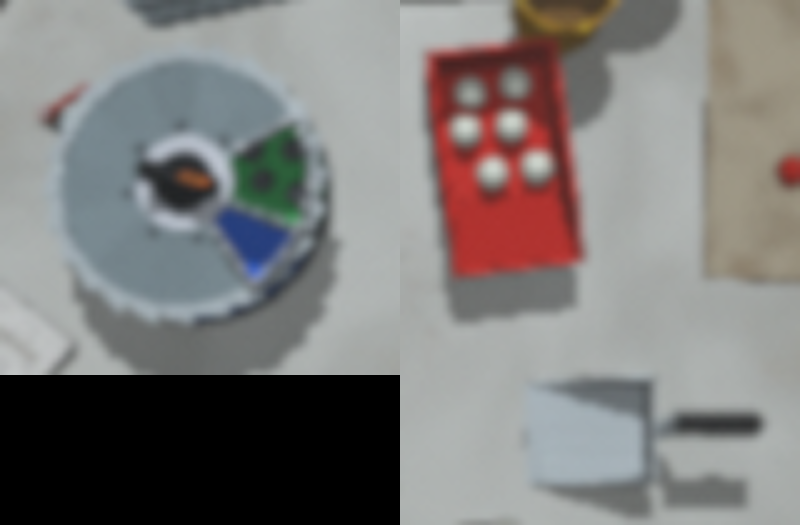

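The crop shows the opening straddling green and blue, with the wing about 13° below image-right and the blue/green partition about 17° below right. The scoop's nose points to +y. All six balls lie in the back half of the bin. Next I'll look from nearer with the wrist camera.

```bash
python3 -m handwheel '[{"x":0.135,"y":0.185,"z":0.08},{"x":0.135,"y":0.185,"z":0.08},{"x":0.135,"y":0.185,"z":0.08},{"x":0.135,"y":0.185,"z":0.08},{"x":0.135,"y":0.185,"z":0.08},{"x":0.135,"y":0.185,"z":0.08},{"x":0.135,"y":0.185,"z":0.08},{"x":0.135,"y":0.185,"z":0.08}]' 1
python3 - <<'E'
from h import *
st(); im,p=shot('wrist','w1'); print(p)
E
```

```text
t 0.1 pos [ 200.5 -591.4  230.3] q [-1.626e-01  9.867e-01  9.000e-04 -2.000e-04] F [ 0.1 -0.5  0.2] w 85.2 g 0.0
{'K': array([[341.28828686,   0.        , 277.448445  ],
       [  0.        , 341.28828686, 212.79103885],
       [  0.        ,   0.        ,   1.        ]]), 'position': array([ 123.03413199, -617.21259095,  372.60451838]), 'orientation': array([0.57554899, 0.80153927, 0.13263146, 0.09320435])}invalid input at $[0]: expected keys x, y, z, ax, ay, az
```

View pics/w1.png

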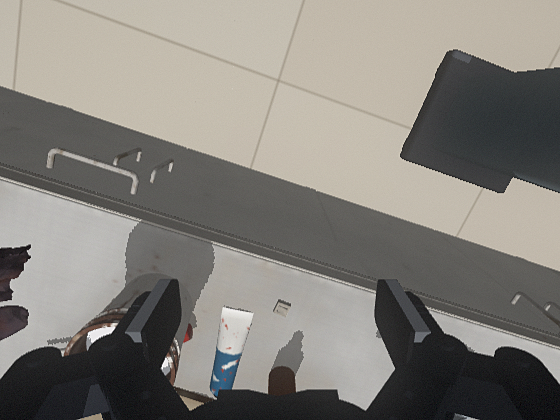

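The wrist picture shows the bench's front edge at the start pose, with the fingers at the bottom, so the camera looks towards the robot side of the tool. The move was refused because every row must carry all six keys.

```bash
python3 -m handwheel '[{"x":0.13,"y":0.18,"z":0.08,"ax":0,"ay":0,"az":0},{"x":0.13,"y":0.18,"z":0.08,"ax":0,"ay":0,"az":0},{"x":0.13,"y":0.18,"z":0.08,"ax":0,"ay":0,"az":0},{"x":0.13,"y":0.18,"z":0.08,"ax":0,"ay":0,"az":0},{"x":0.13,"y":0.18,"z":0.08,"ax":0,"ay":0,"az":0},{"x":0.16,"y":0.16,"z":0.08,"ax":0,"ay":0,"az":0},{"x":0.16,"y":0.16,"z":0.08,"ax":0,"ay":0,"az":0},{"x":0.16,"y":0.16,"z":0.08,"ax":0,"ay":0,"az":0}]' 1
python3 - <<'E'
from h import *
st(); im,p=shot('wrist','w2'); 
for uv in [(280,100),(280,210),(100,210),(460,210),(280,300)]: print(uv,ray('wrist',uv,0,p).round())
hsv=cv2.cvtColor(im,cv2.COLOR_BGR2HSV)
# scoop black handle & bin red
blk=((hsv[:,:,2]<45)).astype(np.uint8)
red=(((hsv[:,:,0]<8)|(hsv[:,:,0]>172))&(hsv[:,:,1]>150)).astype(np.uint8)
for nm,m in(('blk',blk),('red',red)):
    n,l,s,c=cv2.connectedComponentsWithStats(m)
    for i in range(1,n):
        if s[i,4]>150: print(nm,s[i],c[i].round(),cv2.minAreaRect(np.argwhere(l==i)[:,::-1].astype(np.float32)))
E
```

```text
clock: 0.95
position: [427.4, -314.2, 360.0]
ee_rot: [-0.163, 0.987, 0.0, 0.0]
contact_force: [0.3, 0.1, 0.1]
gripper_width: 85.4
grasp_force: 0.0
t 0.95 pos [ 427.4 -314.2  360. ] q [-1.627e-01  9.867e-01  1.000e-04  1.000e-04] F [0.3 0.1 0.1] w 85.4 g 0.0
(280, 100) [ 352. -335.    0.]
(280, 210) [ 505. -282.    0.]
(100, 210) [ 594. -546.    0.]
(460, 210) [416. -18.   0.]
(280, 300) [ 657. -230.    0.]
blk [341   0 100  96 238] [374.  56.] ((380.40240478515625, 64.3780517578125), (122.28404235839844, 54.81698226928711), 51.34019470214844)
blk [116 139  24  18 258] [128. 149.] ((128.25001525878906, 150.25001525878906), (16.263456344604492, 21.21320343017578), 45.0)
blk [ 78 268  24  22 372] [ 90. 278.] ((91.0, 278.5), (20.50609588623047, 21.92030906677246), 45.0)
blk [    0   280   560   140 31420] [273. 378.] ((279.5, 349.5), (139.0, 559.0), 90.0)
red [510 247  47  34 299] [534. 264.] ((532.3919067382812, 262.8513488769531), (54.86888885498047, 9.299811363220215), 35.53767776489258)
red [137 254  21  20 327] [147. 264.] ((147.0, 263.5), (19.0, 20.0), 90.0)
red [ 256  254  102  126 6975] [308. 316.] ((306.1440734863281, 318.75775146484375), (78.02946472167969, 122.1093978881836), 15.802515029907227)
```

View pics/w2.png

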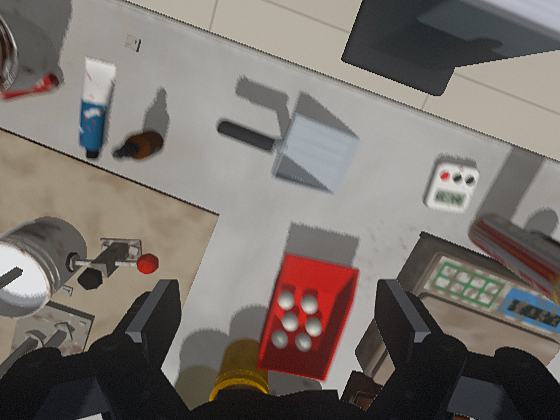

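Wrist picture: scoop handle from (220,128) to (277,146), bowl to (357,165). Bin front lip from (292,252) to (357,268), back from (258,367) to (322,382). All six balls lie in the bin around (297,320).

Run:
```python
from h import *
im=cv2.imread('pics/w2.png'); p=P('wrist')
hsv=cv2.cvtColor(im,cv2.COLOR_BGR2HSV)
red=(((hsv[:,:,0]<8)|(hsv[:,:,0]>172))&(hsv[:,:,1]>150)).astype(np.uint8); red[:, :240]=0; red[:,400:]=0
red=cv2.morphologyEx(red,cv2.MORPH_CLOSE,np.ones((25,25)))
c=max(cv2.findContours(red,0,2)[0],key=cv2.contourArea); h=cv2.approxPolyDP(cv2.convexHull(c),4,True)[:,0]; 
for q in h: print('bin',q,ray('wrist',q,52,p).round(1)[:2],ray('wrist',q,72,p).round(1)[:2])
m=(hsv[:,:,2]<70).astype(np.uint8); m[:110]=0;m[160:]=0;m[:,:212]=0;m[:,282:]=0
n,l,s,cc=cv2.connectedComponentsWithStats(m); i=1+s[1:,4].argmax(); 
r=cv2.boxPoints(cv2.minAreaRect(np.argwhere(l==i)[:,::-1].astype(np.float32)))
for q in r: print('handle',q.round(1),ray('wrist',q,85,p).round(1)[:2])
for q in [(274,176),(287,132),(334,193),(357,140),(302,91)]: print('bowl',q,ray('wrist',q,0,p).round(1)[:2],ray('wrist',q,46,p).round(1)[:2])
for q in [(286,300),(309,304),(291,322),(313,328),(280,339),(303,341)]: print('ball',ray('wrist',q,18,p).round(1)[:2])
```

```text
bin [285 255] [ 559.5 -256.3] [ 550.4 -259.9]
bin [357 270] [ 547.8 -147. ] [ 539.2 -155.4]
bin [350 375] [733.2 -79.8] [716.5 -91.2]
bin [341 397] [782.4 -75.7] [763.5 -87.3]
bin [256 366] [ 766.8 -234.2] [ 748.6 -238.8]
handle [216.6 130.8] [ 415.9 -394.5]
handle [221.2 118.6] [ 400.6 -393.1]
handle [274.4 139.1] [ 402.6 -325.8]
handle [269.7 151.2] [ 418.3 -326.4]
bowl (274, 176) [ 464.5 -306.2] [ 454.5 -309.1]
bowl (287, 132) [ 397.1 -309.4] [ 393.1 -311.9]
bowl (334, 193) [ 459.7 -210.8] [ 450.1 -222.4]
bowl (357, 140) [ 374.6 -209.3] [ 372.8 -221. ]
bowl (302, 91) [ 337.7 -308.2] [ 339.2 -310.9]
ball [ 651.8 -221.3]
ball [ 646.6 -182.7]
ball [ 689.8 -199. ]
ball [ 689.  -159.5]
ball [ 728.8 -205.2]
ball [ 719.8 -166.2]
```

Bin is about (656,-192) with yaw 5.6°; the scoop handle centre is about (410,-363) and the scoop yaw about 87.5°, and the sizes check out. Next, the drum.

```bash
python3 -m handwheel '[{"x":0.01,"y":0.2,"z":0,"ax":0,"ay":0,"az":0.04},{"x":0.01,"y":0.2,"z":0,"ax":0,"ay":0,"az":0.04},{"x":0.01,"y":0.2,"z":0,"ax":0,"ay":0,"az":0.04},{"x":0.01,"y":0.2,"z":0,"ax":0,"ay":0,"az":0.04},{"x":0.01,"y":0.2,"z":0,"ax":0,"ay":0,"az":0.04},{"x":0.01,"y":0.2,"z":0,"ax":0,"ay":0,"az":0.04},{"x":0.01,"y":0.2,"z":0,"ax":0,"ay":0,"az":0.04},{"x":0.01,"y":0.2,"z":0,"ax":0,"ay":0,"az":0.04}]' | tail -4
python3 -m handwheel '[{"x":0.01,"y":0.2,"z":0,"ax":0,"ay":0,"az":0.04},{"x":0.01,"y":0.2,"z":0,"ax":0,"ay":0,"az":0.04},{"x":0.01,"y":0.2,"z":0,"ax":0,"ay":0,"az":0.04},{"x":0.01,"y":0.2,"z":0,"ax":0,"ay":0,"az":0.04},{"x":0.01,"y":0.2,"z":0,"ax":0,"ay":0,"az":0.04},{"x":0.01,"y":0.2,"z":0,"ax":0,"ay":0,"az":0.04},{"x":0.01,"y":0.2,"z":0,"ax":0,"ay":0,"az":0.04},{"x":0,"y":0,"z":0,"ax":0,"ay":0,"az":0.04}]' | tail -4
python3 - <<'E'
from h import *
s=st(); print(s['joints'].round(2)); im,p=shot('wrist','w3'); np.save('p3.npy',p,allow_pickle=True)
print(proj('wrist',(472,387,80),p))
E
```

```text
ee_rot: [-0.404, 0.915, 0.0, 0.0]
contact_force: [0.9, 0.2, -0.6]
gripper_width: 85.8
grasp_force: 0.0
ee_rot: [-0.62, 0.784, 0.0, -0.001]
contact_force: [-1.1, 0.4, -0.1]
gripper_width: 85.2
grasp_force: 0.0
t 2.6 pos [456.5 287.9 357.4] q [-6.204e-01  7.843e-01  2.000e-04 -1.200e-03] F [-1.1  0.4 -0.1] w 85.2 g 0.0
[ 0.86  0.18  0.03 -0.   -1.43 -1.1 ]
[282.92520181 240.8928956 ]
```

View pics/w3.png

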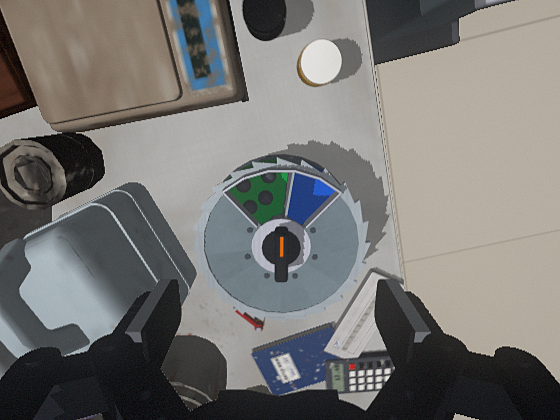

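Wrist picture: the drum is centred near (282,247). The wing is vertical in the image with its orange end up. The opening spans (225,190) to (340,190), with the green/blue partition at (290,175)-(287,215). The red pawl is at (252,318).

Run:
```python
from h import *
im=cv2.imread('pics/w3.png'); p=np.load('p3.npy',allow_pickle=True).item()
hsv=cv2.cvtColor(im,cv2.COLOR_BGR2HSV)
H,S,V=cv2.split(hsv)
g=lambda q,z:ray('wrist',q,z,p)[:2]
Y,X=np.mgrid[:420,:560]
# wing
m=((V<60)|((H<20)&(S>150)))&(abs(X-281)<25)&(abs(Y-253)<35)
pts=np.argwhere(m)[:,::-1].astype(np.float32)
w=np.array([g(q,115) for q in pts]); c,sz,a=cv2.minAreaRect(w.astype(np.float32)); print('wing',c,sz,a)
# orange line
o=(H>3)&(H<20)&(S>150)&(abs(X-281)<25)&(abs(Y-253)<35)
w=np.array([g(q,120) for q in np.argwhere(o)[:,::-1]]); v=cv2.fitLine(w.astype(np.float32),2,0,.01,.01).ravel(); print('orange',len(w),w.min(0),w.max(0),v, np.degrees(np.arctan2(v[1],v[0])))
# partition: boundary green/blue
gr=(H>45)&(H<80)&(S>120)&(Y<235)&(X>200)&(X<350); bl=(H>100)&(H<128)&(S>120)&(Y<235)&(X>200)&(X<350)
for y in range(172,216,6):
    a=np.where(gr[y])[0]; b=np.where(bl[y])[0]
    if len(a) and len(b): print(y,a.min(),a.max(),b.min(),b.max(),g(((a.max()+b.min())/2,y),74).round(1), g((a.min(),y),90).round(1),g((b.max(),y),90).round(1))
# white hub ring & cover disc
r=((H<8)|(H>172))&(S>150)&(Y>290)&(Y<340)&(X>210)&(X<290); pr=np.argwhere(r)[:,::-1]; print('pawl',pr.mean(0),g(pr.mean(0),80))
cov=((H>88)&(H<108)&(S>25)&(S<90)&(V>90)&(V<175)&(np.hypot(X-282,Y-245)<95)).astype(np.uint8)
n,l,s,_=cv2.connectedComponentsWithStats(cov); k=1+s[1:,4].argmax(); ct=np.argwhere(l==k)[:,::-1]
w=np.array([g(q,80) for q in cv2.convexHull(ct.astype(np.float32))[:,0]]); print('cover',cv2.minEnclosingCircle(w.astype(np.float32)), cv2.fitEllipse(w.astype(np.float32)))
```

```text
wing (475.6872253417969, 387.57611083984375) (78.31705474853516, 45.629356384277344) 77.99918365478516
orange 68 [467.54950115 364.24801179] [476.823845   389.35330588] [2.4602629e-01 9.6926314e-01 4.7234613e+02 3.7627728e+02] 75.7575
178 250 286 294 312 [444.1 307. ] [491.5 291.9] [417.6 309.5]
184 251 285 293 325 [447.  314.3] [492.3 299.5] [403.5 320.6]
190 229 284 292 334 [450.  321.8] [520.7 300.6] [394.1 330.7]
196 235 284 291 329 [452.5 329.4] [515.6 309.7] [401.6 336.9]
202 240 283 290 323 [455.5 337. ] [511.6 318.7] [410.3 342.8]
208 258 282 289 317 [458.6 344.7] [491.6 331.6] [419.2 348.8]
214 252 277 288 311 [464.3 351.9] [501.  337.6] [428.2 354.9]
pawl [249.03333333 319.96666667] [548.0128183  496.95704326]
cover ((476.4400634765625, 393.4578552246094), 104.20893859863281) ((476.576904296875, 394.03912353515625), (206.30972290039062, 207.03016662597656), 94.05801391601562)
```

```bash
python3 -m handwheel '[{"x":0.032,"y":0.175,"z":-0.15,"ax":0,"ay":0,"az":-0.009},{"x":0.032,"y":0.175,"z":-0.15,"ax":0,"ay":0,"az":0},{"x":0.032,"y":0.175,"z":-0.15,"ax":0,"ay":0,"az":0},{"x":0,"y":0,"z":-0.2,"ax":0,"ay":0,"az":0},{"x":0,"y":0,"z":-0.2,"ax":0,"ay":0,"az":0},{"x":0,"y":0,"z":-0.2,"ax":0,"ay":0,"az":0},{"x":0,"y":0,"z":-0.2,"ax":0,"ay":0,"az":0},{"x":0,"y":0,"z":-0.08,"ax":0,"ay":0,"az":0}]'
python3 -m handwheel '[{"x":0,"y":0,"z":0,"ax":0,"ay":0,"az":0},{"x":0,"y":0,"z":0,"ax":0,"ay":0,"az":0},{"x":0,"y":0,"z":0,"ax":0,"ay":0,"az":0},{"x":0,"y":0,"z":0,"ax":0,"ay":0,"az":0},{"x":0,"y":0,"z":0,"ax":0,"ay":0,"az":0},{"x":0,"y":0,"z":0,"ax":0,"ay":0,"az":0},{"x":0,"y":0,"z":0,"ax":0,"ay":0,"az":0},{"x":0,"y":0,"z":0,"ax":0,"ay":0,"az":0}]' -1
python3 - <<'E'
from h import *
s=st(); print(s['wrist_torque'])
E
```

```text
clock: 3.45
position: [474.0, 386.3, 88.8]
ee_rot: [-0.611, 0.791, -0.001, -0.004]
contact_force: [0.0, -0.6, 0.8]
gripper_width: 85.6
grasp_force: 0.0
clock: 4.25
position: [476.1, 389.7, 94.9]
ee_rot: [-0.613, 0.79, 0.0, 0.001]
contact_force: [-1.8, -1.4, 6.3]
gripper_width: 15.9
grasp_force: 59.9
t 4.25 pos [476.1 389.7  94.9] q [-6.125e-01  7.904e-01  2.000e-04  1.000e-03] F [-1.8 -1.4  6.3] w 15.9 g 59.9
[-0.02284682  0.8412679  -0.00313379]
```

```bash
python3 -m handwheel '[{"x":0,"y":0,"z":0,"ax":0,"ay":0,"az":-0.07},{"x":0,"y":0,"z":0,"ax":0,"ay":0,"az":-0.07},{"x":0,"y":0,"z":0,"ax":0,"ay":0,"az":-0.07},{"x":0,"y":0,"z":0,"ax":0,"ay":0,"az":-0.07},{"x":0,"y":0,"z":0,"ax":0,"ay":0,"az":-0.07},{"x":0,"y":0,"z":0,"ax":0,"ay":0,"az":-0.07},{"x":0,"y":0,"z":0,"ax":0,"ay":0,"az":-0.07},{"x":0,"y":0,"z":0,"ax":0,"ay":0,"az":-0.04}]'
python3 - <<'E'
from h import *
s=st(); print(s['wrist_torque'],R.from_quat(s['ee_rot']).as_matrix()[:2,1]); 
y=R.from_quat(s['ee_rot']).as_matrix()[:2,1];print(np.degrees(np.arctan2(y[1],y[0])))
for n in('top','scene'): shot(n,n+'1')
p=P('scene'); print(proj('scene',(548,497,80),p))
E
```

```text
clock: 5.05
position: [474.1, 391.2, 94.9]
ee_rot: [-0.24, 0.971, 0.002, 0.0]
contact_force: [-11.4, 5.7, 7.9]
gripper_width: 15.7
grasp_force: 60.3
t 5.05 pos [474.1 391.2  94.9] q [-0.2398  0.9708  0.0015  0.    ] F [-11.4   5.7   7.9] w 15.7 g 60.3
[1.21993962 2.91249815 0.37176252] [-0.46569576  0.88493987]
117.75539359232368
[207.14167642 151.95132186]
```

```bash
cat > tq.py <<'E'
from h import *
s=arm.read_state(); y=R.from_quat(s['ee_rot']).as_matrix()[:2,1]
print('wing',round(np.degrees(np.arctan2(y[1],y[0]))+90,2),'tz',s['wrist_torque'].round(2),s['contact_force'].round(1),s['position'].round(1))
E
python3 -m handwheel '[{"x":0,"y":0,"z":0,"ax":0,"ay":0,"az":-0.01},{"x":0,"y":0,"z":0,"ax":0,"ay":0,"az":0},{"x":0,"y":0,"z":0,"ax":0,"ay":0,"az":0},{"x":0,"y":0,"z":0,"ax":0,"ay":0,"az":0},{"x":0,"y":0,"z":0,"ax":0,"ay":0,"az":0},{"x":0,"y":0,"z":0,"ax":0,"ay":0,"az":0},{"x":0,"y":0,"z":0,"ax":0,"ay":0,"az":0},{"x":0,"y":0,"z":0,"ax":0,"ay":0,"az":0}]' >/dev/null; python3 tq.py
python3 -m handwheel '[{"x":0,"y":0,"z":0,"ax":0,"ay":0,"az":-0.01},{"x":0,"y":0,"z":0,"ax":0,"ay":0,"az":-0.005},{"x":0,"y":0,"z":0,"ax":0,"ay":0,"az":0},{"x":0,"y":0,"z":0,"ax":0,"ay":0,"az":0},{"x":0,"y":0,"z":0,"ax":0,"ay":0,"az":0},{"x":0,"y":0,"z":0,"ax":0,"ay":0,"az":0},{"x":0,"y":0,"z":0,"ax":0,"ay":0,"az":0},{"x":0,"y":0,"z":0,"ax":0,"ay":0,"az":0}]' >/dev/null; python3 tq.py
python3 -m handwheel '[{"x":0,"y":0,"z":0,"ax":0,"ay":0,"az":-0.01},{"x":0,"y":0,"z":0,"ax":0,"ay":0,"az":0},{"x":0,"y":0,"z":0,"ax":0,"ay":0,"az":0},{"x":0,"y":0,"z":0,"ax":0,"ay":0,"az":0},{"x":0,"y":0,"z":0,"ax":0,"ay":0,"az":0},{"x":0,"y":0,"z":0,"ax":0,"ay":0,"az":0},{"x":0,"y":0,"z":0,"ax":0,"ay":0,"az":0},{"x":0,"y":0,"z":0,"ax":0,"ay":0,"az":0}]' >/dev/null; python3 tq.py
```

```text
wing 207.02 tz [1.17 2.84 0.14] [-10.6   3.8   8.3] [474.1 391.3  95. ]
wing 205.68 tz [1.2  2.88 0.26] [-10.6   5.5   7.5] [474.  391.3  95. ]
wing 204.78 tz [1.26 2.93 0.19] [-11.1   6.1   8.6] [474.  391.4  95. ]
```

```bash
python3 -m handwheel '[{"x":0,"y":0,"z":0,"ax":0,"ay":0,"az":-0.01},{"x":0,"y":0,"z":0,"ax":0,"ay":0,"az":-0.01},{"x":0,"y":0,"z":0,"ax":0,"ay":0,"az":0},{"x":0,"y":0,"z":0,"ax":0,"ay":0,"az":0},{"x":0,"y":0,"z":0,"ax":0,"ay":0,"az":0},{"x":0,"y":0,"z":0,"ax":0,"ay":0,"az":0},{"x":0,"y":0,"z":0,"ax":0,"ay":0,"az":0},{"x":0,"y":0,"z":0,"ax":0,"ay":0,"az":0}]' >/dev/null; python3 tq.py
python3 -m handwheel '[{"x":0,"y":0,"z":0,"ax":0,"ay":0,"az":0.01},{"x":0,"y":0,"z":0,"ax":0,"ay":0,"az":0.01},{"x":0,"y":0,"z":0,"ax":0,"ay":0,"az":0},{"x":0,"y":0,"z":0,"ax":0,"ay":0,"az":0},{"x":0,"y":0,"z":0,"ax":0,"ay":0,"az":0},{"x":0,"y":0,"z":0,"ax":0,"ay":0,"az":0},{"x":0,"y":0,"z":0,"ax":0,"ay":0,"az":0},{"x":0,"y":0,"z":0,"ax":0,"ay":0,"az":0}]' >/dev/null; python3 tq.py
python3 - <<'E'
from h import *
print(proj('wrist',(548,497,80)),proj('wrist',(476,392,80))); shot('wrist','w4')
E
```

```text
wing 202.89 tz [ 1.36  2.96 -0.19] [-11.4   6.    7.9] [474.  391.5  95. ]
wing 204.52 tz [ 1.39  2.81 -0.82] [-10.    5.    7.8] [474.2 391.5  95. ]
[381.91740464 425.95128797] [275.22963472 268.53260546]
```

```bash
python3 -m handwheel '[{"x":0,"y":0,"z":0,"ax":0,"ay":0,"az":-0.007},{"x":0,"y":0,"z":0,"ax":0,"ay":0,"az":0},{"x":0,"y":0,"z":0,"ax":0,"ay":0,"az":0},{"x":0,"y":0,"z":0,"ax":0,"ay":0,"az":0},{"x":0,"y":0,"z":0,"ax":0,"ay":0,"az":0},{"x":0,"y":0,"z":0,"ax":0,"ay":0,"az":0},{"x":0,"y":0,"z":0,"ax":0,"ay":0,"az":0},{"x":0,"y":0,"z":0,"ax":0,"ay":0,"az":0}]' >/dev/null; python3 tq.py
python3 -m handwheel '[{"x":0,"y":0,"z":0,"ax":0,"ay":0,"az":0},{"x":0,"y":0,"z":0,"ax":0,"ay":0,"az":0},{"x":0,"y":0,"z":0,"ax":0,"ay":0,"az":0},{"x":0,"y":0,"z":0,"ax":0,"ay":0,"az":0},{"x":0,"y":0,"z":0,"ax":0,"ay":0,"az":0},{"x":0,"y":0,"z":0.05,"ax":0,"ay":0,"az":0},{"x":0,"y":0,"z":0.1,"ax":0,"ay":0,"az":0},{"x":0,"y":0,"z":0.2,"ax":0,"ay":0,"az":0}]' 1|tail -2
python3 -m handwheel '[{"x":0,"y":0,"z":0.23,"ax":0,"ay":0,"az":0},{"x":0,"y":0,"z":0.23,"ax":0,"ay":0,"az":0},{"x":-0.08,"y":-0.08,"z":0.2,"ax":0,"ay":0,"az":0},{"x":-0.08,"y":-0.08,"z":0.12,"ax":0,"ay":0,"az":0},{"x":-0.08,"y":-0.08,"z":0,"ax":0,"ay":0,"az":0},{"x":-0.08,"y":-0.08,"z":0,"ax":0,"ay":0,"az":0},{"x":0,"y":0,"z":0,"ax":0,"ay":0,"az":0},{"x":0,"y":0,"z":0,"ax":0,"ay":0,"az":0}]' 1|tail -2
python3 - <<'E'
from h import *
s=st(); im,p=shot('wrist','w5'); np.save('p5.npy',p,allow_pickle=True)
u,v=proj('wrist',(476,392,80),p).astype(int); print(u,v); c=im[max(0,v-100):v+110,max(0,u-130):u+130]; cv2.imwrite('pics/w5c.png',cv2.resize(c,None,fx=3,fy=2.8,interpolation=2)[:600,:800])
E
```

```text
wing 203.96 tz [ 1.34  2.76 -0.52] [-10.5   4.7   7.6] [474.2 391.5  94.9]
gripper_width: 85.4
grasp_force: 0.0
gripper_width: 85.5
grasp_force: 0.0
t 11.6 pos [411.9 324.9 320.5] q [-2.082e-01  9.781e-01  6.000e-04  9.000e-04] F [-0.6  0.6 -0.6] w 85.5 g 0.0
305 241
```

View pics/w5c.png

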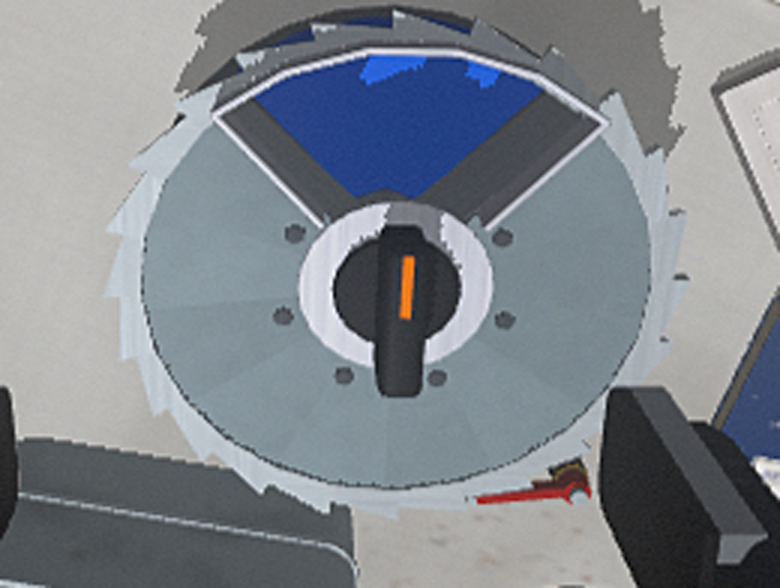

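The crop shows the opening square over solid blue floor, the wing pointing at it, and the red pawl's tip seated behind a tooth at (475,498). Now to the scoop.

```bash
python3 -m handwheel '[{"x":0,"y":-0.23,"z":0,"ax":0,"ay":0,"az":0.044},{"x":0,"y":-0.23,"z":0.05,"ax":0,"ay":0,"az":0.044},{"x":0,"y":-0.23,"z":0.05,"ax":0,"ay":0,"az":0.044},{"x":0,"y":-0.23,"z":0,"ax":0,"ay":0,"az":0.044},{"x":0,"y":-0.23,"z":0,"ax":0,"ay":0,"az":0.044},{"x":0,"y":-0.23,"z":0,"ax":0,"ay":0,"az":0.044},{"x":0,"y":-0.23,"z":0,"ax":0,"ay":0,"az":0.044},{"x":0,"y":-0.23,"z":0,"ax":0,"ay":0,"az":0.044}]' 1|tail -1
python3 -m handwheel '[{"x":0,"y":-0.23,"z":0,"ax":0,"ay":0,"az":0.044},{"x":0,"y":-0.23,"z":-0.05,"ax":0,"ay":0,"az":0.044},{"x":0,"y":-0.22,"z":-0.1,"ax":0,"ay":0,"az":0.044},{"x":0,"y":-0.22,"z":-0.1,"ax":0,"ay":0,"az":0.044},{"x":0,"y":-0.22,"z":-0.1,"ax":0,"ay":0,"az":0.044},{"x":0,"y":-0.22,"z":-0.1,"ax":0,"ay":0,"az":0.044},{"x":0,"y":-0.2,"z":-0.1,"ax":0,"ay":0,"az":0.044},{"x":0,"y":0,"z":0,"ax":0,"ay":0,"az":0.044}]' |tail -1
python3 - <<'E'
from h import *
s=st(); print(s['joints'].round(2)); im,p=shot('wrist','w6')
print(proj('wrist',(410.8,-354,90),p)); y=R.from_quat(s['ee_rot']).as_matrix()[:2,1];print(np.degrees(np.arctan2(y[1],y[0])))
V=cv2.cvtColor(im,cv2.COLOR_BGR2HSV)[:,:,2]
m=(V<60).astype(np.uint8); m[290:]=0
n,l,s,c=cv2.connectedComponentsWithStats(m)
for i in range(1,n):
    if s[i,4]>400:
        r=cv2.boxPoints(cv2.minAreaRect(np.argwhere(l==i)[:,::-1].astype(np.float32))); print(s[i],[ray('wrist',q,88,p)[:2].round(1).tolist() for q in r])
E
```

```text
grasp_force: 0.0
grasp_force: 0.0
t 13.25 pos [ 410.7 -354.2  224.6] q [-0.6898  0.724   0.0037 -0.0015] F [ 0.1  1.1 -1.4] w 85.1 g 0.0
[-0.41  0.25 -0.2  -0.   -1.12  0.36]
[276.56758312 198.69723749]
177.23265449078158
[138   0  18 172 532] [[501.9, -505.1], [499.5, -505.2], [509.0, -382.6], [511.7, -382.5]]
[ 175    0   57   55 1788] [[479.0, -502.0], [454.0, -513.0], [432.5, -474.7], [458.5, -462.5]]
[   0    6   36   50 1056] [[614.3, -498.9], [589.5, -507.4], [581.8, -478.7], [607.5, -469.6]]
[ 277  141   21   85 1511] [[408.1, -401.7], [392.0, -400.9], [394.2, -328.6], [411.6, -329.5]]
[ 374  179  186  111 9951] [[328.6, -366.4], [173.0, -358.4], [149.7, -251.2], [324.1, -260.7]]
```

```bash
python3 -m handwheel '[{"x":-0.045,"y":-0.005,"z":0,"ax":0,"ay":0,"az":0.005},{"x":0,"y":0,"z":-0.2,"ax":0,"ay":0,"az":0},{"x":0,"y":0,"z":-0.2,"ax":0,"ay":0,"az":0},{"x":0,"y":0,"z":-0.2,"ax":0,"ay":0,"az":0},{"x":0,"y":0,"z":-0.13,"ax":0,"ay":0,"az":0},{"x":0,"y":0,"z":-0.1,"ax":0,"ay":0,"az":0},{"x":0,"y":0,"z":0,"ax":0,"ay":0,"az":0},{"x":0,"y":0,"z":0,"ax":0,"ay":0,"az":0}]' 1|tail -5
python3 -m handwheel '[{"x":0,"y":0,"z":0,"ax":0,"ay":0,"az":0},{"x":0,"y":0,"z":0,"ax":0,"ay":0,"az":0},{"x":0,"y":0,"z":0,"ax":0,"ay":0,"az":0},{"x":0,"y":0,"z":0,"ax":0,"ay":0,"az":0},{"x":0,"y":0,"z":0,"ax":0,"ay":0,"az":0},{"x":0,"y":0,"z":0,"ax":0,"ay":0,"az":0},{"x":0,"y":0,"z":0,"ax":0,"ay":0,"az":0},{"x":0,"y":0,"z":0,"ax":0,"ay":0,"az":0}]' -1
python3 tq.py
```

```text
position: [403.6, -351.9, 64.4]
ee_rot: [-0.694, 0.72, -0.001, 0.0]
contact_force: [-0.8, -1.3, 0.6]
gripper_width: 85.4
grasp_force: 0.0
clock: 14.9
position: [402.9, -352.1, 63.8]
ee_rot: [-0.694, 0.72, -0.0, -0.0]
contact_force: [-1.2, 0.6, 5.1]
gripper_width: 16.9
grasp_force: 61.6
wing 267.85 tz [ 0.34  0.42 -0.  ] [-1.2  0.6  5.1] [ 402.9 -352.1   63.8]
```

```bash
python3 -m handwheel '[{"x":0,"y":0,"z":0.1,"ax":0,"ay":0,"az":0},{"x":0,"y":0,"z":0.2,"ax":0,"ay":0,"az":0},{"x":0,"y":0,"z":0.2,"ax":0,"ay":0,"az":0},{"x":0,"y":0,"z":0.2,"ax":0,"ay":0,"az":0},{"x":0,"y":0,"z":0.2,"ax":0,"ay":0,"az":0},{"x":0,"y":0,"z":0.1,"ax":0,"ay":0,"az":0},{"x":0,"y":0,"z":0,"ax":0,"ay":0,"az":0},{"x":0,"y":0,"z":0,"ax":0,"ay":0,"az":0}]'
python3 - <<'E'
from h import *
im0=cv2.imread('pics/top0.png'); im1,_=shot('top','top2'); p=P('top')
for im in(im0,im1):
    H,S,V=cv2.split(cv2.cvtColor(im,cv2.COLOR_BGR2HSV))
    red=(((H<8)|(H>172))&(S>140)).astype(np.uint8); red[:, :300]=0; red[:,345:]=0
    red=cv2.morphologyEx(red,cv2.MORPH_CLOSE,np.ones((9,9)))
    c=max(cv2.findContours(red,0,2)[0],key=cv2.contourArea); h=cv2.approxPolyDP(cv2.convexHull(c),2,True)[:,0]
    for q in h: print('bin',q,ray('top',q,52,p).round(1)[:2],ray('top',q,72,p).round(1)[:2])
    b=cv2.minAreaRect(c); print(b)
m=(cv2.cvtColor(im0,cv2.COLOR_BGR2HSV)[:,:,2]<75).astype(np.uint8); m[:235]=0;m[252:]=0;m[:,:350]=0;m[:,380:]=0
q=np.argwhere(m)[:,::-1]; print('handle',len(q),ray('top',q.mean(0),88,p)[:2],q.min(0),q.max(0))
# balls in top0
H,S,V=cv2.split(cv2.cvtColor(im0,cv2.COLOR_BGR2HSV)); w=((S<60)&(V>110)).astype(np.uint8); w[:174]=0;w[206:]=0;w[:,:308]=0;w[:,334:]=0
n,l,s,c=cv2.connectedComponentsWithStats(w)
for i in range(1,n): print('ball',s[i,4],ray('top',c[i],22,p)[:2].round(1))
E
```

```text
clock: 15.7
position: [402.3, -351.2, 261.7]
ee_rot: [-0.693, 0.72, 0.001, 0.0]
contact_force: [-0.3, -0.6, -2.1]
gripper_width: 17.1
grasp_force: 60.7
bin [330 168] [ 746.3 -244.6] [ 740.3 -242.2]
bin [335 210] [ 558.5 -257. ] [ 554.5 -254.4]
bin [312 214] [ 543.7 -157.7] [ 539.8 -156.1]
bin [306 173] [ 726.4 -138.9] [ 720.6 -137.6]
((320.5615234375, 190.99232482910156), (44.528465270996094, 26.171327590942383), 82.87498474121094)
bin [330 168] [ 746.3 -244.6] [ 740.3 -242.2]
bin [332 186] [ 665.  -249.4] [ 659.8 -246.9]
bin [319 213] [ 547.3 -187.8] [ 543.3 -186. ]
bin [312 214] [ 543.7 -157.7] [ 539.8 -156.1]
bin [306 173] [ 726.4 -138.9] [ 720.6 -137.6]
((319.6802062988281, 191.02284240722656), (45.17062759399414, 25.720184326171875), 85.91438293457031)
handle 30 [ 402.28726087 -361.01254628] [356 244] [370 245]
ball 23 [ 716.4 -213.7]
ball 4 [ 720.4 -259.9]
ball 29 [ 710.  -173.5]
ball 29 [ 677.6 -168.3]
ball 27 [ 680.3 -209. ]
ball 29 [ 641.1 -230.9]
ball 27 [ 636.3 -190.1]
ball 4 [ 596.7 -144.4]
```

The w2 shot was biased about 10 mm because the arm was still moving when I took it. I'll take another with the arm still, before entering the bin.

```bash
python3 -m handwheel '[{"x":0.08,"y":0.11,"z":0.05,"ax":0,"ay":0,"az":0},{"x":0.08,"y":0.11,"z":0.05,"ax":0,"ay":0,"az":0},{"x":0.08,"y":0.11,"z":0.05,"ax":0,"ay":0,"az":0},{"x":0.08,"y":0.11,"z":0.04,"ax":0,"ay":0,"az":0},{"x":0,"y":0,"z":0,"ax":0,"ay":0,"az":0},{"x":0,"y":0,"z":0,"ax":0,"ay":0,"az":0},{"x":0,"y":0,"z":0,"ax":0,"ay":0,"az":0},{"x":0,"y":0,"z":0,"ax":0,"ay":0,"az":0}]'
python3 - <<'E'
from h import *
st(); im,p=shot('wrist','w7'); np.save('p7.npy',p,allow_pickle=True); print(proj('wrist',(647,-199,0),p))
H,S,V=cv2.split(cv2.cvtColor(im,cv2.COLOR_BGR2HSV))
red=(((H<8)|(H>172))&(S>140)).astype(np.uint8); red[:,:20]=0
n,l,s,_=cv2.connectedComponentsWithStats(cv2.morphologyEx(red,cv2.MORPH_CLOSE,np.ones((15,15))))
k=1+s[1:,4].argmax(); print(s[k]); c=cv2.convexHull(np.argwhere(l==k)[:,::-1].astype(np.float32))
for q in cv2.approxPolyDP(c,4,True)[:,0]: print('bin',q,ray('wrist',q,52,p).round(1)[:2],ray('wrist',q,72,p).round(1)[:2],ray('wrist',q,0,p).round(1)[:2])
x,y,w,h=s[k][:4]; x0=max(0,x-20);y0=max(0,y-20)
cr=im[y0:y+h+20,x0:x+w+20]; f=min(800/cr.shape[1],600/cr.shape[0]); print(x0,y0,f); cv2.imwrite('pics/w7c.png',cv2.resize(cr,None,fx=f,fy=f))
E
```

```text
clock: 16.55
position: [466.0, -264.4, 300.2]
ee_rot: [-0.693, 0.721, 0.001, -0.001]
contact_force: [0.2, -0.2, -2.6]
gripper_width: 16.7
grasp_force: 60.7
t 16.55 pos [ 466.  -264.4  300.2] q [-6.932e-01  7.207e-01  9.000e-04 -6.000e-04] F [ 0.2 -0.2 -2.6] w 16.7 g 60.7
[147.2054487  215.49411341]
[   36   176   190   112 14808]
bin [225. 261.] [ 536.9 -151.5] [ 533.1 -161.4] [ 546.6 -125.6]
bin [186. 273.] [ 588.4 -136.5] [ 582.  -147.2] [ 605.  -108.6]
bin [ 68. 287.] [ 744.4 -122.4] [ 730.  -133.9] [781.8 -92.6]
bin [ 36. 202.] [ 755.1 -238.6] [ 740.2 -244.1] [ 793.9 -224.3]
bin [ 78. 187.] [ 700.9 -254.8] [ 688.8 -259.5] [ 732.5 -242.7]
bin [208. 176.] [ 546.9 -261.8] [ 542.6 -266.1] [ 557.9 -250.6]
16 156 3.4782608695652173
```

View pics/w7c.png

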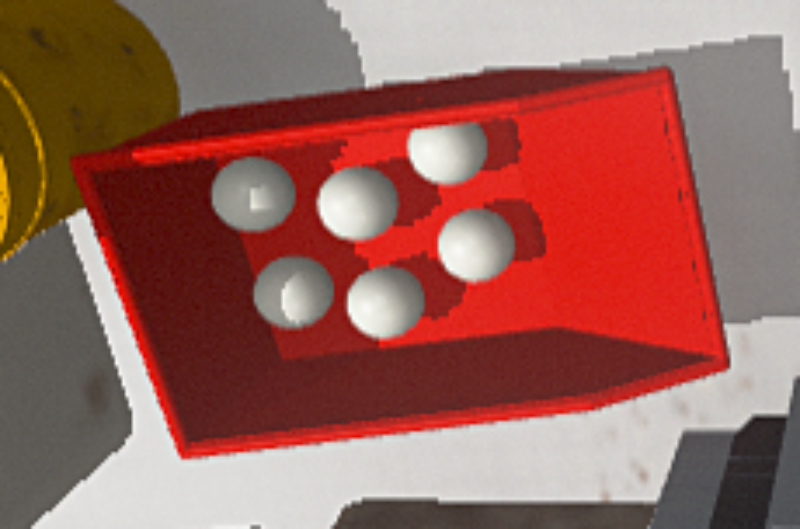

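The crop shows the bin's outline cleanly. The lip corners at px (208,176) and (225,261) and the back corners at (36,202) and (68,287) give widths of 111 mm and a length of 194 mm. That puts the bin at (646,-197), yaw 5.25°. All six balls are in the back two thirds. Next I'll point the nose into the bin and pitch it down.

```bash
cat > plan.py <<'E'
# python3 plan.py frame  lipX lipZ theta : where the lip is, and the total shift/turn (in move units) to the target
from h import *
import sys
F={'bin':((646.2,-197.1),5.25),'drum':((476.8,392.7),24.2)}
o,yaw=F[sys.argv[1]]; o=np.array(o); c,s=np.cos(np.radians(yaw)),np.sin(np.radians(yaw)); ax=np.array([c,s,0]); ay=np.array([-s,c,0])
S=arm.read_state(); M=R.from_quat(S['ee_rot']); m=M.as_matrix(); e=-m[:,0]; n=-m[:,2]; 
a,b=(float(v) for v in (sys.argv[5:7] if len(sys.argv)>6 else (141,63.8)))
lip=S['position']+a*e+b*n; d=lip-np.r_[o,0]
print('t',round(S['clock'],2),'lip X,Y,Z',(d@ax).round(1),(d@ay).round(1),lip[2].round(1),'pitch',np.degrees(np.arcsin(-e[2])).round(1),'yaw',(np.degrees(np.arctan2(e[1],e[0]))-yaw).round(1),'roll',np.degrees(np.arcsin(m[2,1])).round(1),'F',S['contact_force'].round(1),'tq',S['wrist_torque'].round(2),'w',round(S['gripper_width'],1))
if len(sys.argv)>4:
    X,Z,t=map(float,sys.argv[2:5]); t=np.radians(t)
    te=np.cos(t)*ax-np.sin(t)*np.array([0,0,1]); ty=np.cross(te,np.cross(ay,te)); tn=np.cross(te,ay)
    T=np.array([o[0],o[1],0])+X*ax+[0,0,Z]-a*te-b*tn
    G=np.c_[-te,ay,-tn]; 
    if np.linalg.det(G)<0: print('det!')
    print('shift/200',((T-S['position'])/200).round(3),'turn/90',((R.from_matrix(G)*M.inv()).as_rotvec(degrees=True)/90).round(3))
E
python3 -m handwheel '[{"x":0.023,"y":0.034,"z":0,"ax":0,"ay":0,"az":-0.094},{"x":0.023,"y":0.034,"z":0,"ax":0,"ay":0,"az":-0.094},{"x":0.023,"y":0.034,"z":0,"ax":0,"ay":0,"az":-0.094},{"x":0.023,"y":0.034,"z":0,"ax":0,"ay":0,"az":-0.094},{"x":0.023,"y":0.034,"z":0,"ax":0,"ay":0,"az":-0.094},{"x":0.023,"y":0.034,"z":0,"ax":0,"ay":0,"az":-0.094},{"x":0.023,"y":0.034,"z":0,"ax":0,"ay":0,"az":-0.094},{"x":0.023,"y":0.034,"z":0,"ax":0,"ay":0,"az":-0.094}]' |tail -1
python3 -m handwheel '[{"x":0,"y":0,"z":0,"ax":0,"ay":0,"az":-0.083},{"x":0,"y":0,"z":0,"ax":0,"ay":0,"az":-0.083},{"x":0,"y":0,"z":-0.075,"ax":-0.0056,"ay":0.0609,"az":0},{"x":0,"y":0,"z":-0.075,"ax":-0.0056,"ay":0.0609,"az":0},{"x":0,"y":0,"z":-0.075,"ax":-0.0056,"ay":0.0609,"az":0},{"x":0,"y":0,"z":-0.075,"ax":-0.0056,"ay":0.0609,"az":0},{"x":0,"y":0,"z":-0.075,"ax":-0.0056,"ay":0.0609,"az":0},{"x":0,"y":0,"z":-0.075,"ax":-0.0056,"ay":0.0609,"az":0}]' |tail -1
python3 plan.py bin -36 14 36
```

```text
grasp_force: 60.8
grasp_force: 60.7
t 18.2 lip X,Y,Z 10.1 -0.1 186.9 pitch 33.2 yaw -0.1 roll -0.0 F [ 0.7 -0.  -1.8] tq [ 0.07 -1.42  0.02] w 16.8
shift/200 [-0.222 -0.021 -0.827] turn/90 [-0.003  0.031  0.001]
```

```bash
sed -i 's/+a\*e+b\*n;/+a*e-b*n;/; s/-a\*te-b\*tn/-a*te+b*tn/' plan.py; python3 plan.py bin -36 14 36
```

```text
t 18.2 lip X,Y,Z -59.7 -0.1 80.1 pitch 33.2 yaw -0.1 roll -0.0 F [ 0.7 -0.  -1.8] tq [ 0.07 -1.42  0.02] w 16.8
shift/200 [ 0.151  0.013 -0.311] turn/90 [-0.003  0.031  0.001]
```

```bash
python3 -m handwheel '[{"x":0.025,"y":0.002,"z":-0.052,"ax":0,"ay":0.005,"az":0},{"x":0.025,"y":0.002,"z":-0.052,"ax":0,"ay":0.005,"az":0},{"x":0.025,"y":0.002,"z":-0.052,"ax":0,"ay":0.005,"az":0},{"x":0.025,"y":0.002,"z":-0.052,"ax":0,"ay":0.005,"az":0},{"x":0.025,"y":0.002,"z":-0.052,"ax":0,"ay":0.005,"az":0},{"x":0.025,"y":0.002,"z":-0.052,"ax":0,"ay":0.005,"az":0},{"x":0,"y":0,"z":0,"ax":0,"ay":0,"az":0},{"x":0,"y":0,"z":0,"ax":0,"ay":0,"az":0}]' |tail -1
python3 plan.py bin -26 4 34
```

```text
grasp_force: 60.7
t 19.0 lip X,Y,Z -35.8 0.8 14.6 pitch 35.7 yaw 0.1 roll 0.2 F [-0.3 -0.3 -2.3] tq [ 0.16 -1.48  0.04] w 16.8
shift/200 [ 0.029  0.001 -0.065] turn/90 [-0.001 -0.02   0.   ]
```

```bash
python3 -m handwheel '[{"x":0.007,"y":0,"z":-0.016,"ax":0,"ay":-0.005,"az":0},{"x":0.007,"y":0,"z":-0.016,"ax":0,"ay":-0.005,"az":0},{"x":0.007,"y":0,"z":-0.016,"ax":0,"ay":-0.005,"az":0},{"x":0.007,"y":0,"z":-0.016,"ax":0,"ay":-0.005,"az":0},{"x":0,"y":0,"z":0,"ax":0,"ay":0,"az":0},{"x":0,"y":0,"z":0,"ax":0,"ay":0,"az":0},{"x":0,"y":0,"z":0,"ax":0,"ay":0,"az":0},{"x":0,"y":0,"z":0,"ax":0,"ay":0,"az":0}]' |tail -1
python3 plan.py bin 0 4 29
```

```text
grasp_force: 60.7
t 19.8 lip X,Y,Z -25.9 -0.1 4.6 pitch 33.9 yaw 0.0 roll 0.1 F [-0.7  0.  -1.9] tq [ 0.08 -1.38 -0.01] w 16.9
shift/200 [ 0.074  0.008 -0.04 ] turn/90 [ 0.004 -0.054  0.   ]
```

```bash
python3 -m handwheel '[{"x":0.0125,"y":0.001,"z":-0.009,"ax":0.001,"ay":-0.0105,"az":0},{"x":0.0125,"y":0.001,"z":-0.009,"ax":0.001,"ay":-0.0105,"az":0},{"x":0.0125,"y":0.001,"z":-0.009,"ax":0.001,"ay":-0.0105,"az":0},{"x":0.0125,"y":0.001,"z":-0.009,"ax":0.001,"ay":-0.0105,"az":0},{"x":0.0125,"y":0.001,"z":-0.009,"ax":0.001,"ay":-0.0105,"az":0},{"x":0.0125,"y":0.001,"z":-0.009,"ax":0.001,"ay":-0.0105,"az":0},{"x":0,"y":0,"z":0,"ax":0,"ay":0,"az":0},{"x":0,"y":0,"z":0,"ax":0,"ay":0,"az":0}]' |tail -1
python3 plan.py bin 30 3 19
```

```text
grasp_force: 61.5
t 20.6 lip X,Y,Z 1.5 -0.5 3.3 pitch 28.2 yaw 0.0 roll 0.0 F [-3.5  0.2  6. ] tq [-0.12  0.47 -0.02] w 16.9
shift/200 [ 0.049  0.008 -0.085] turn/90 [ 0.009 -0.102  0.   ]
```

```bash
python3 -m handwheel '[{"x":0.007,"y":0.001,"z":-0.0115,"ax":0.001,"ay":-0.0146,"az":0},{"x":0.007,"y":0.001,"z":-0.0115,"ax":0.001,"ay":-0.0146,"az":0},{"x":0.007,"y":0.001,"z":-0.0115,"ax":0.001,"ay":-0.0146,"az":0},{"x":0.007,"y":0.001,"z":-0.0115,"ax":0.001,"ay":-0.0146,"az":0},{"x":0.007,"y":0.001,"z":-0.0115,"ax":0.001,"ay":-0.0146,"az":0},{"x":0.007,"y":0.001,"z":-0.0115,"ax":0.001,"ay":-0.0146,"az":0},{"x":0.007,"y":0.001,"z":-0.0115,"ax":0.001,"ay":-0.0146,"az":0},{"x":0,"y":0,"z":0,"ax":0,"ay":0,"az":0}]' |tail -1
python3 plan.py bin 57 3.3 10
```

```text
grasp_force: 61.4
t 21.4 lip X,Y,Z 29.2 -0.3 3.5 pitch 19.0 yaw -0.1 roll -0.1 F [-4.5 -0.3  5.7] tq [-0.06  0.75  0.  ] w 17.2
shift/200 [ 0.062  0.006 -0.096] turn/90 [ 0.011 -0.1    0.   ]
```

```bash
python3 -m handwheel '[{"x":0.009,"y":0.001,"z":-0.0137,"ax":0.0013,"ay":-0.0143,"az":0},{"x":0.009,"y":0.001,"z":-0.0137,"ax":0.0013,"ay":-0.0143,"az":0},{"x":0.009,"y":0.001,"z":-0.0137,"ax":0.0013,"ay":-0.0143,"az":0},{"x":0.009,"y":0.001,"z":-0.0137,"ax":0.0013,"ay":-0.0143,"az":0},{"x":0.009,"y":0.001,"z":-0.0137,"ax":0.0013,"ay":-0.0143,"az":0},{"x":0.009,"y":0.001,"z":-0.0137,"ax":0.0013,"ay":-0.0143,"az":0},{"x":0.009,"y":0.001,"z":-0.0137,"ax":0.0013,"ay":-0.0143,"az":0},{"x":0,"y":0,"z":0,"ax":0,"ay":0,"az":0}]' |tail -1
python3 plan.py bin 83 3.3 2; python3 -c "
from h import *
shot('top','top3');shot('wrist','w8')"
```

```text
grasp_force: 61.7
t 22.2 lip X,Y,Z 56.9 -0.1 3.1 pitch 10.0 yaw -0.1 roll -0.1 F [-6.1 -0.7  6.2] tq [-0.11  1.26  0.03] w 17.0
shift/200 [ 0.076  0.006 -0.092] turn/90 [ 0.009 -0.089  0.001]
```

```bash
python3 -m handwheel '[{"x":0.0095,"y":0.001,"z":-0.0113,"ax":0.001,"ay":-0.011,"az":0},{"x":0.0095,"y":0.001,"z":-0.0113,"ax":0.001,"ay":-0.011,"az":0},{"x":0.0095,"y":0.001,"z":-0.0113,"ax":0.001,"ay":-0.011,"az":0},{"x":0.0095,"y":0.001,"z":-0.0113,"ax":0.001,"ay":-0.011,"az":0},{"x":0.0095,"y":0.001,"z":-0.0113,"ax":0.001,"ay":-0.011,"az":0},{"x":0.0095,"y":0.001,"z":-0.0113,"ax":0.001,"ay":-0.011,"az":0},{"x":0.0095,"y":0.001,"z":-0.0113,"ax":0.001,"ay":-0.011,"az":0},{"x":0.0095,"y":0.001,"z":-0.0113,"ax":0.001,"ay":-0.011,"az":0}]' |tail -1
python3 plan.py bin 84 3.3 -14
python3 - <<'E'
from h import *
im,p=shot('top','top4')
H,S,V=cv2.split(cv2.cvtColor(im,cv2.COLOR_BGR2HSV)); print(proj('top',(646,-197,18),p))
w=((S<60)&(V>100)).astype(np.uint8); w[:165]=0;w[210:]=0;w[:,:305]=0;w[:,337:]=0
n,l,s,c=cv2.connectedComponentsWithStats(w)
for i in range(1,n): print('blob',s[i],((ray('top',c[i],20,p)-[646.2,-197.1,0])[:2]).round(1))
a,_=shot('wrist','w9')
o=np.zeros((600,800,3),np.uint8); o[:420,:560]=a; t=cv2.resize(im[160:220,300:340],(240,360),interpolation=2); o[:360,560:]=t; cv2.imwrite('pics/c9.png',o[:420])
E
```

```text
grasp_force: 62.0
t 23.1 lip X,Y,Z 81.5 0.4 2.8 pitch 2.2 yaw -0.1 roll -0.1 F [-9.8 -0.2  8.2] tq [0.13 2.08 0.1 ] w 17.1
shift/200 [-0.056 -0.009 -0.205] turn/90 [ 0.017 -0.18   0.001]
[319.46646274 192.43855499]
blob [305 165  19  45 516] [52.2 31. ]
blob [326 170   9   9  54] [ 80.2 -50.5]
blob [336 199   1   9   9] [-50.1 -69.9]
```

View pics/c9.png

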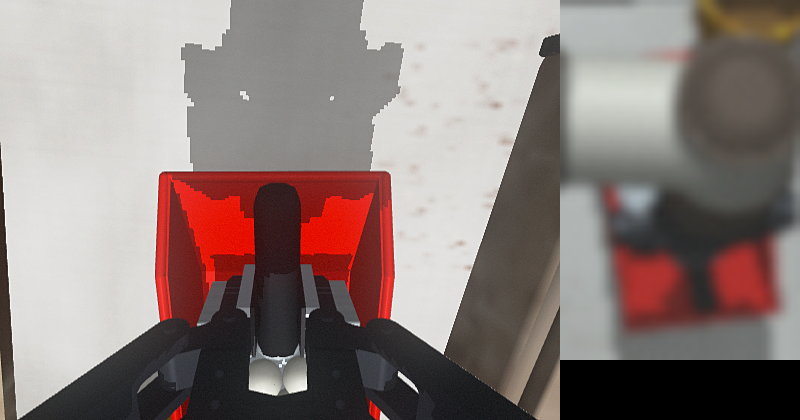

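The view shows the scoop down in the bin, square to it, with two balls visible in the bowl at (265,378) and (295,375). I'll nudge it fully home, then tilt the nose up.

```bash
python3 -m handwheel '[{"x":0.007,"y":0,"z":0,"ax":0,"ay":-0.005,"az":0},{"x":0.007,"y":0,"z":0,"ax":0,"ay":-0.005,"az":0},{"x":0.005,"y":0,"z":0,"ax":0,"ay":0,"az":0},{"x":0,"y":0,"z":0,"ax":0,"ay":0,"az":0},{"x":0,"y":0,"z":0,"ax":0,"ay":0,"az":0},{"x":0,"y":0,"z":0,"ax":0,"ay":0,"az":0},{"x":0,"y":0,"z":0,"ax":0,"ay":0,"az":0},{"x":0,"y":0,"z":0,"ax":0,"ay":0,"az":0}]' |tail -1
python3 plan.py bin 82.5 19 -8
```

```text
grasp_force: 61.5
t 24.0 lip X,Y,Z 86.6 0.5 3.7 pitch 1.4 yaw -0.1 roll -0.1 F [-6.2  0.3  3.3] tq [0.26 1.59 0.1 ] w 17.0
shift/200 [-0.065 -0.01  -0.042] turn/90 [ 0.011 -0.104  0.001]
```

```bash
python3 -m handwheel '[{"x":-0.008,"y":-0.001,"z":-0.005,"ax":0.0014,"ay":-0.013,"az":0},{"x":-0.008,"y":-0.001,"z":-0.005,"ax":0.0014,"ay":-0.013,"az":0},{"x":-0.008,"y":-0.001,"z":-0.005,"ax":0.0014,"ay":-0.013,"az":0},{"x":-0.008,"y":-0.001,"z":-0.005,"ax":0.0014,"ay":-0.013,"az":0},{"x":-0.008,"y":-0.001,"z":-0.005,"ax":0.0014,"ay":-0.013,"az":0},{"x":-0.008,"y":-0.001,"z":-0.005,"ax":0.0014,"ay":-0.013,"az":0},{"x":-0.008,"y":-0.001,"z":-0.005,"ax":0.0014,"ay":-0.013,"az":0},{"x":-0.008,"y":-0.001,"z":-0.005,"ax":0.0014,"ay":-0.013,"az":0}]' |tail -1
python3 plan.py bin 80 70 -16
```

```text
grasp_force: 60.0
t 24.8 lip X,Y,Z 84.5 -0.4 21.0 pitch -8.3 yaw -0.1 roll -0.0 F [-1.1  0.7 -6. ] tq [0.   1.68 0.12] w 17.2
shift/200 [-0.044 -0.004  0.144] turn/90 [ 0.008 -0.085  0.001]
```

```bash
python3 -m handwheel '[{"x":-0.0055,"y":-0.0005,"z":0.018,"ax":0.001,"ay":-0.0106,"az":0},{"x":-0.0055,"y":-0.0005,"z":0.018,"ax":0.001,"ay":-0.0106,"az":0},{"x":-0.0055,"y":-0.0005,"z":0.018,"ax":0.001,"ay":-0.0106,"az":0},{"x":-0.0055,"y":-0.0005,"z":0.018,"ax":0.001,"ay":-0.0106,"az":0},{"x":-0.0055,"y":-0.0005,"z":0.018,"ax":0.001,"ay":-0.0106,"az":0},{"x":-0.0055,"y":-0.0005,"z":0.018,"ax":0.001,"ay":-0.0106,"az":0},{"x":-0.0055,"y":-0.0005,"z":0.018,"ax":0.001,"ay":-0.0106,"az":0},{"x":-0.0055,"y":-0.0005,"z":0.018,"ax":0.001,"ay":-0.0106,"az":0}]' |tail -1
python3 plan.py bin 
python3 -m handwheel '[{"x":-0.006,"y":0,"z":0.05,"ax":0.001,"ay":-0.006,"az":0},{"x":-0.006,"y":0,"z":0.1,"ax":0.001,"ay":-0.006,"az":0},{"x":-0.006,"y":0,"z":0.12,"ax":0.001,"ay":-0.006,"az":0},{"x":0,"y":0,"z":0.12,"ax":0.001,"ay":-0.006,"az":0},{"x":0,"y":0,"z":0.12,"ax":0,"ay":-0.006,"az":0},{"x":0,"y":0,"z":0.1,"ax":0,"ay":0,"az":0},{"x":0,"y":0,"z":0.05,"ax":0,"ay":0,"az":0},{"x":0,"y":0,"z":0,"ax":0,"ay":0,"az":0}]' |tail -1
python3 plan.py bin
python3 - <<'E'
from h import *
im,_=shot('top','top5'); a,p=shot('wrist','w10');b,_=shot('scene','scene5')
o=np.zeros((420,800,3),np.uint8); o[:,:400]=cv2.resize(a[:,80:480],(400,420))
o[:210,400:]=cv2.resize(im[160:220,290:404],(400,210),interpolation=2)
o[210:,400:]=cv2.resize(b[200:305,280:480],(400,210),interpolation=2)
cv2.imwrite('pics/c10.png',o)
H,S,V=cv2.split(cv2.cvtColor(a,cv2.COLOR_BGR2HSV))
E
```

```text
grasp_force: 60.0
t 25.6 lip X,Y,Z 80.9 -0.6 71.1 pitch -16.1 yaw -0.1 roll -0.0 F [-0.5 -1.  -4.6] tq [-0.24  1.32 -0.07] w 17.1
grasp_force: 60.1
t 26.4 lip X,Y,Z 78.9 -0.2 212.5 pitch -18.9 yaw -0.1 roll 0.0 F [-0.8 -0.4 -4.8] tq [-0.16  1.4   0.01] w 17.5
```

View pics/c10.png

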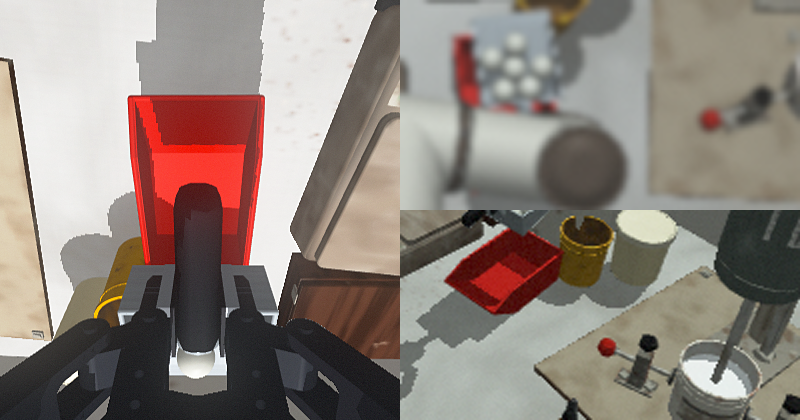

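The composite shows the bin empty and all six balls in the bowl (top view, around (515,65)). The weight agrees too. Now carry them to the drum.

```bash
python3 plan.py drum -92 300 -19; python3 -c "
from h import *
print(arm.read_state()['position'], ray('top',(268,236),231))"
```

```text
t 26.55 lip X,Y,Z -14.3 -632.1 207.4 pitch -18.5 yaw -19.1 roll 0.2 F [ 0.3 -0.9 -4.4] tq [-0.1   1.4  -0.04] w 16.8
shift/200 [-1.586  2.477  0.457] turn/90 [-0.    -0.006  0.212]
[ 569.50123831 -203.61369442  223.11681438] [427.29116595  28.5997721  231.        ]
```

```bash
python3 -m handwheel '[{"x":-0.03,"y":0.045,"z":0.03,"ax":0,"ay":0,"az":0.009},{"x":-0.05,"y":0.08,"z":0.07,"ax":0,"ay":0,"az":0.009},{"x":-0.072,"y":0.112,"z":0.07,"ax":0,"ay":0,"az":0.009},{"x":-0.072,"y":0.112,"z":0.07,"ax":0,"ay":0,"az":0.009},{"x":-0.072,"y":0.112,"z":0.07,"ax":0,"ay":0,"az":0.009},{"x":-0.072,"y":0.112,"z":0.07,"ax":0,"ay":0,"az":0.009},{"x":-0.072,"y":0.112,"z":0.05,"ax":0,"ay":0,"az":0.009},{"x":-0.072,"y":0.112,"z":0.03,"ax":0,"ay":0,"az":0.009}]' |tail -1
python3 -m handwheel '[{"x":-0.072,"y":0.112,"z":0,"ax":0,"ay":0,"az":0.009},{"x":-0.072,"y":0.112,"z":0,"ax":0,"ay":0,"az":0.009},{"x":-0.072,"y":0.112,"z":0,"ax":0,"ay":0,"az":0.009},{"x":-0.072,"y":0.112,"z":0,"ax":0,"ay":0,"az":0.009},{"x":-0.072,"y":0.112,"z":0,"ax":0,"ay":0,"az":0.009},{"x":-0.072,"y":0.112,"z":0,"ax":0,"ay":0,"az":0.009},{"x":-0.072,"y":0.112,"z":0,"ax":0,"ay":0,"az":0.009},{"x":-0.072,"y":0.112,"z":0,"ax":0,"ay":0,"az":0.009}]' |tail -1
python3 -m handwheel '[{"x":-0.072,"y":0.112,"z":0,"ax":0,"ay":0,"az":0.009},{"x":-0.072,"y":0.112,"z":0,"ax":0,"ay":0,"az":0.009},{"x":-0.072,"y":0.112,"z":0,"ax":0,"ay":0,"az":0.009},{"x":-0.072,"y":0.112,"z":0,"ax":0,"ay":0,"az":0.009},{"x":-0.072,"y":0.112,"z":0,"ax":0,"ay":0,"az":0.009},{"x":-0.05,"y":0.08,"z":0,"ax":0,"ay":0,"az":0.009},{"x":-0.03,"y":0.045,"z":0,"ax":0,"ay":0,"az":0.009},{"x":0,"y":0,"z":0,"ax":0,"ay":0,"az":0.005}]' |tail -1
python3 plan.py drum -95 135 -12; python3 -c "
from h import *
print(arm.read_state()['joints'].round(2))"
```

```text
grasp_force: 60.0
grasp_force: 60.0
grasp_force: 60.0
t 28.95 lip X,Y,Z -89.4 -21.9 301.1 pitch -18.7 yaw 0.2 roll 0.1 F [-0.3  0.  -4.6] tq [-0.53  1.18  0.  ] w 17.1
shift/200 [-0.059  0.097 -0.742] turn/90 [-0.032  0.067 -0.002]
[ 1.46 -0.29 -0.66  0.32 -1.06 -2.75]
```

```bash
python3 -m handwheel '[{"x":-0.007,"y":0.012,"z":-0.05,"ax":-0.004,"ay":0.0085,"az":0},{"x":-0.007,"y":0.012,"z":-0.1,"ax":-0.004,"ay":0.0085,"az":0},{"x":-0.007,"y":0.012,"z":-0.11,"ax":-0.004,"ay":0.0085,"az":0},{"x":-0.007,"y":0.012,"z":-0.12,"ax":-0.004,"ay":0.0085,"az":0},{"x":-0.007,"y":0.012,"z":-0.12,"ax":-0.004,"ay":0.0085,"az":0},{"x":-0.007,"y":0.012,"z":-0.11,"ax":-0.004,"ay":0.0085,"az":0},{"x":-0.007,"y":0.012,"z":-0.09,"ax":-0.004,"ay":0.0085,"az":0},{"x":-0.007,"y":0.012,"z":-0.04,"ax":-0.004,"ay":0.0085,"az":0}]' |tail -1
python3 plan.py drum -92 112 -2; python3 -c "
from h import *
print(arm.read_state()['joints'].round(2))"
```

```text
grasp_force: 60.0
t 29.75 lip X,Y,Z -94.9 -3.8 132.8 pitch -11.7 yaw -0.1 roll -0.2 F [-0.4 -0.8 -4.3] tq [-0.45  0.92 -0.02] w 16.8
shift/200 [0.042 0.038 0.021] turn/90 [-0.042  0.099  0.001]
[ 1.41 -0.07 -0.85  0.27 -0.7  -2.76]
```

```bash
python3 -m handwheel '[{"x":0.006,"y":0.005,"z":0.001,"ax":-0.006,"ay":0.014,"az":0},{"x":0.006,"y":0.005,"z":0.001,"ax":-0.006,"ay":0.014,"az":0},{"x":0.006,"y":0.005,"z":0.001,"ax":-0.006,"ay":0.014,"az":0},{"x":0.006,"y":0.005,"z":0.001,"ax":-0.006,"ay":0.014,"az":0},{"x":0.006,"y":0.005,"z":0.001,"ax":-0.006,"ay":0.014,"az":0},{"x":0.006,"y":0.005,"z":0,"ax":-0.006,"ay":0.014,"az":0},{"x":0.006,"y":0.005,"z":0,"ax":-0.006,"ay":0.014,"az":0},{"x":0,"y":0.003,"z":0,"ax":0,"ay":0,"az":0}]' |tail -1
python3 plan.py drum -91 105 5; python3 plan.py drum -90 103 20
```

```text
grasp_force: 60.2
t 30.55 lip X,Y,Z -89.3 2.6 112.8 pitch -2.4 yaw -0.1 roll 0.2 F [-0.2 -0.7 -2.4] tq [-0.3  -0.08 -0.07] w 16.6
shift/200 [0.037 0.003 0.051] turn/90 [-0.036  0.074  0.001]
t 30.55 lip X,Y,Z -89.3 2.6 112.8 pitch -2.4 yaw -0.1 roll 0.2 F [-0.2 -0.7 -2.4] tq [-0.3  -0.08 -0.07] w 16.6
shift/200 [0.152 0.054 0.203] turn/90 [-0.104  0.226  0.001]
```

```bash
cat > balls.py <<'E'
from h import *
import sys
for n in ('top','scene','wrist'):
    im,p=shot(n,n+'_'+sys.argv[1]); H,S,V=cv2.split(cv2.cvtColor(im,cv2.COLOR_BGR2HSV))
    a=np.radians(24.2); ax=np.array([np.cos(a),np.sin(a)]);ay=np.array([-np.sin(a),np.cos(a)])
    m=((S<40)&(V>135)).astype(np.uint8); k,l,s,c=cv2.connectedComponentsWithStats(m)
    for i in range(1,k):
        for z in (20,):
            d=ray(n,c[i],z,p)[:2]-[476.8,392.7]
            if s[i,4]>5 and np.hypot(*d)<230: print(n,'area',s[i,4],'box',s[i][2:4],'px',c[i].round(),'drum z20',(d@ax).round(),(d@ay).round())
    bl=((H>100)&(H<128)&(S>120)).astype(np.uint8)
    k,l,s,c=cv2.connectedComponentsWithStats(bl)
    for i in range(1,k):
        d=ray(n,c[i],6,p)[:2]-[476.8,392.7]
        if s[i,4]>15 and np.hypot(*d)<170: print(n,'BLUE',s[i],(d@ax).round(),(d@ay).round())
E
python3 balls.py a
```

```text
top area 108 box [14 19] px [187. 228.] drum z20 21.0 -21.0
top area 87 box [11 16] px [175. 233.] drum z20 21.0 37.0
top BLUE [178 237  24  18 233] -51.0 6.0
scene area 2018 box [100 114] px [213. 194.] drum z20 -79.0 -85.0
scene area 53 box [14 14] px [210. 169.] drum z20 71.0 34.0
scene area 15 box [4 5] px [197. 167.] drum z20 56.0 94.0
scene area 6 box [3 5] px [220. 173.] drum z20 65.0 -25.0
scene area 83 box [14 15] px [165. 188.] drum z20 -136.0 117.0
scene BLUE [187 185  21   9 134] -63.0 5.0
wrist area 6568 box [214 143] px [467. 323.] drum z20 -86.0 201.0
wrist area 7 box [2 6] px [301. 261.] drum z20 -160.0 27.0
wrist area 33 box [ 4 11] px [307. 312.] drum z20 -101.0 34.0
wrist area 2860 box [87 84] px [460. 345.] drum z20 -57.0 199.0
wrist area 109 box [18 13] px [203. 316.] drum z20 -96.0 -72.0
wrist area 106 box [17 13] px [351. 316.] drum z20 -95.0 80.0
wrist area 7 box [3 3] px [191. 325.] drum z20 -84.0 -86.0
wrist area 1400 box [58 43] px [277. 366.] drum z20 -30.0 4.0
wrist area 107 box [21 22] px [148. 381.] drum z20 -8.0 -141.0
wrist area 102 box [20 22] px [407. 381.] drum z20 -6.0 149.0
wrist area 121 box [22 21] px [377. 412.] drum z20 42.0 120.0
wrist area 68 box [16 16] px [180. 411.] drum z20 39.0 -110.0
```

```bash
cat > cm.py <<'E'
import cv2,sys
f,r0,r1,c0,c1=sys.argv[1],*map(int,sys.argv[2:6])
H,S,V=cv2.split(cv2.cvtColor(cv2.imread(f'pics/{f}.png'),cv2.COLOR_BGR2HSV))
for y in range(r0,r1):
    print(y,''.join('B' if 100<H[y,x]<128 and S[y,x]>120 else 'R' if S[y,x]>130 else (str(V[y,x]//26) if S[y,x]<45 else 'abcdefghij'[V[y,x]//26]) for x in range(c0,c1)))
E
python3 cm.py top_a 215 285 160 215; python3 plan.py drum
```

```text
215 5666555555555555555555555555555555555555566666666666666
216 6666555555555555555555555555555555555555556666666666666
217 6665555555555555555555555555555555555555555666666666666
218 6555555555555555555555555555555555555555555666666666666
219 6555555555555555555554455555555555555555555566666666666
220 5555555555555555555554455555555555555555555566666666666
221 5555555555555555555555555555555555555555555566666666666
222 5555555555555554444566666665554455555555555556666666666
223 5555555555554444322456777766544455555555555556665566666
224 5555555555555454322245677777654455555555555556665566666
225 5555555555555555421224556677765555555555555555666566666
226 5555555555555666432122334567776555555555555555666666666
227 5555555555555677532111122457776655555555555555666656666
228 5555555555556776532111112246777655555555555555666555666
229 5555555555556776421121111235777655555555555555666545666
230 5555555555556776321ccc211235677655555555555555666445666
231 555555555445677632bdRRc11135677654555555555555666445666
232 5555555554456776322RRRRc1235777654455555555555666545666
233 5555555554456776
[... 2509 characters left out ...]
555555433ddddddd33d33333ddddd333333321122333333345
276 55555555554333dddddd3dddd333d3d3d3333333321112222223456
277 66666666665433dddd3dd3ddd3333ddddd333333322112222234566
278 6666666666543dddddddd33ddd3dddddd2d33333322112222456666
279 666666666654dddddddddd3dddddd33dcc333223222123334566666
280 666666666654ddddddddddd3ddd3d3dd2c333222222134555666666
281 6666666666543dddddd3dd3dddd333ddcc333222221235666666666
282 6666666666543ddddddd3d3ddd33dddcc2333222221246666666666
283 6666666666543dcdddddd3dd3333ddccc2333222221356666666666
284 6666666666543dccddddddd3dd3ddcccc3332222211356666666666
t 30.7 lip X,Y,Z -90.0 2.6 112.6 pitch -2.5 yaw 0.0 roll 0.2 F [ 0.3  0.3 -2.8] tq [-0.07 -0.38  0.03] w 17.1
```

```bash
python3 -m handwheel '[{"x":0,"y":0,"z":0.012,"ax":0,"ay":0,"az":0},{"x":0,"y":0,"z":0.013,"ax":0,"ay":0,"az":0},{"x":0,"y":0,"z":0.013,"ax":0,"ay":0,"az":0},{"x":0,"y":0,"z":0.012,"ax":0,"ay":0,"az":0},{"x":0,"y":0,"z":0,"ax":0,"ay":0,"az":0},{"x":0,"y":0,"z":0,"ax":0,"ay":0,"az":0},{"x":0,"y":0,"z":0,"ax":0,"ay":0,"az":0},{"x":0,"y":0,"z":0,"ax":0,"ay":0,"az":0}]' |tail -1
python3 plan.py drum; python3 balls.py b|grep -v wrist; python3 cm.py top_b 235 275 170 210
```

```text
grasp_force: 60.2
t 31.5 lip X,Y,Z -90.7 2.6 122.0 pitch -2.4 yaw 0.0 roll 0.2 F [-0.9  0.4 -2.8] tq [-0.13  0.33  0.03] w 17.1
top area 109 box [14 18] px [187. 228.] drum z20 19.0 -20.0
top area 89 box [11 16] px [175. 233.] drum z20 21.0 37.0
top area 33 box [9 7] px [193. 244.] drum z20 -57.0 -16.0
scene area 1932 box [ 96 114] px [215. 196.] drum z20 -84.0 -95.0
scene area 25 box [ 7 12] px [173. 166.] drum z20 19.0 198.0
scene area 51 box [14 14] px [210. 169.] drum z20 70.0 34.0
scene area 13 box [3 5] px [197. 167.] drum z20 57.0 93.0
scene area 19 box [6 4] px [192. 170.] drum z20 30.0 103.0
scene area 7 box [6 2] px [195. 176.] drum z20 -3.0 59.0
scene area 97 box [16 16] px [165. 188.] drum z20 -133.0 119.0
scene BLUE [185 184  23  10 146] -63.0 9.0
235 5567776432dRRd23577655555555555555556665
236 55567765433ddc24677644455555555555566654
237 5556677765432234666544444555555555566653
238 55555677766433345654443deeef555555566543
239 555555667765444ef544444eeBeeee5555566643
240 5554445566554eeeee444444eeeBBeef55566643
241 555444554444eeBBBee44444555eeBBef5566543
242 5555544433
[... 770 characters left out ...]
4566766666666666665444456
260 4444444444455445666666666666666666544456
261 4444444444455556666666666666666666544566
262 4444444444455666676666666666666666655666
263 4444444444456666677666666666666666655666
264 4444444444455666677666666666666666655566
265 4444444444444566666666666666666666655566
266 4444444444333455566666666666666666655556
267 4444444443333344444445556666666666665556
268 5544433343333333333344445556666666666555
269 5554433333ddddddd33333444445666666665445
270 666543333dddddddddd333444344566666554334
271 66544333dddd333d33dd33344334456655433223
272 665433dddddddd333ddd3d333333344443332222
273 6543dddddd3d33333d3dd3333333333322223333
274 5433dddddd333d33333dd3333333332211223333
```

```bash
python3 plan.py drum -90 122 13
```

```text
t 31.65 lip X,Y,Z -90.6 2.6 122.1 pitch -2.4 yaw 0.0 roll 0.2 F [-0.3 -0.2 -2.6] tq [-0.09  0.21  0.  ] w 16.9
shift/200 [0.101 0.033 0.179] turn/90 [-0.072  0.155 -0.   ]
```

Tip it a little further, in case a ball remains, then lift and back away.

```bash
python3 -m handwheel '[{"x":0.0125,"y":0.004,"z":0.022,"ax":-0.009,"ay":0.0194,"az":0},{"x":0.0125,"y":0.004,"z":0.022,"ax":-0.009,"ay":0.0194,"az":0},{"x":0.0125,"y":0.004,"z":0.022,"ax":-0.009,"ay":0.0194,"az":0},{"x":0.0125,"y":0.004,"z":0.022,"ax":-0.009,"ay":0.0194,"az":0},{"x":0.0125,"y":0.004,"z":0.022,"ax":-0.009,"ay":0.0194,"az":0},{"x":0.0125,"y":0.004,"z":0.022,"ax":-0.009,"ay":0.0194,"az":0},{"x":0.0125,"y":0.004,"z":0.022,"ax":-0.009,"ay":0.0194,"az":0},{"x":0.0125,"y":0.004,"z":0.022,"ax":-0.009,"ay":0.0194,"az":0}]' |tail -1
python3 plan.py drum
python3 -m handwheel '[{"x":0,"y":0,"z":0,"ax":0,"ay":0,"az":0},{"x":0,"y":0,"z":0,"ax":0,"ay":0,"az":0},{"x":0,"y":0,"z":0.1,"ax":0,"ay":0,"az":0},{"x":0,"y":0,"z":0.15,"ax":0.009,"ay":-0.0194,"az":0},{"x":0,"y":0,"z":0.2,"ax":0.009,"ay":-0.0194,"az":0},{"x":0.05,"y":-0.1,"z":0.2,"ax":0.009,"ay":-0.0194,"az":0},{"x":0.1,"y":-0.2,"z":0.1,"ax":0.009,"ay":-0.0194,"az":0},{"x":0.1,"y":-0.2,"z":0,"ax":0.009,"ay":-0.0194,"az":0}]' |tail -1
python3 plan.py drum
python3 -m handwheel '[{"x":0.1,"y":-0.22,"z":0,"ax":0.009,"ay":-0.0194,"az":0},{"x":0.1,"y":-0.22,"z":0,"ax":0,"ay":0,"az":0},{"x":0.1,"y":-0.22,"z":0,"ax":0,"ay":0,"az":0},{"x":0,"y":-0.23,"z":0,"ax":0,"ay":0,"az":0},{"x":0,"y":-0.23,"z":0,"ax":0,"ay":0,"az":0},{"x":0,"y":-0.22,"z":0,"ax":0,"ay":0,"az":0},{"x":0,"y":-0.1,"z":0,"ax":0,"ay":0,"az":0},{"x":0,"y":0,"z":0,"ax":0,"ay":0,"az":0}]' |tail -1
python3 plan.py bin
python3 balls.py c | grep -v wrist; python3 cm.py top_c 236 260 172 210; python3 tq.py
```

```text
grasp_force: 60.3
t 32.45 lip X,Y,Z -90.0 0.0 121.3 pitch 13.1 yaw 0.0 roll 0.0 F [-0.4  0.5 -1.7] tq [ 0.22 -0.52  0.01] w 17.0
grasp_force: 60.3
t 33.25 lip X,Y,Z -70.7 -111.7 297.4 pitch 2.9 yaw 0.2 roll 0.2 F [ 1.   0.7 -2.3] tq [ 0.06 -0.18  0.02] w 16.8
grasp_force: 60.3
t 34.05 lip X,Y,Z -112.1 179.8 297.0 pitch 1.6 yaw 18.7 roll 0.1 F [-0.5 -0.5 -2.2] tq [0.03 0.08 0.04] w 16.7
top area 110 box [14 20] px [187. 228.] drum z20 19.0 -20.0
top area 84 box [11 16] px [175. 233.] drum z20 22.0 37.0
top area 9 box [5 6] px [198. 248.] drum z20 -80.0 -27.0
top area 21 box [5 5] px [188. 253.] drum z20 -81.0 20.0
top BLUE [191 246   5   7  21] -73.0 -6.0
top BLUE [178 248  10   7  45] -60.0 43.0
scene area 11 box [7 5] px [216. 160.] drum z20 150.0 54.0
scene area 16 box [4 5] px [197. 167.] drum z20 56.0 94.0
scene area 37 box [ 8 11] px [255. 183.] drum z20 68.0 -197.0
scene BLUE [181 179  27  15 180] -62.0 22.0
236 567765433ddc24677644455555555555556654
237 556777654322346665434e4555555555566653
238 55567776643334565443dee445555555566543
239 555566776544445554443e4444445555566643

[... 231 characters left out ...]
443445554eeee44444444dc234
246 555432233444444445554eBBe44554444dc334
247 5554322dd4444eee44544eBBe45554444d3344
248 555432cdBeeeeeBee44eeBBBf5554444333344
249 554322dBBBBBBBBBeeeBBBBBf55443dd333444
250 55432cdBBBBBBBBeeeeBBBBgf543ddcc334444
251 54322cBBBBBBBee555fBBBBf5443ddc3344444
252 54322dBBBBBBBe56665gBgfe4444d333444444
253 5432cdBBBBBBff67765fffe434333334444444
254 5433deBBBBBBgg676654443ddd333344444444
255 54445ffffghhgf56544443ddc2333444444444
256 544555fffgggf444443333d233344444444445
257 5444444eee5444433dd3333334444444444445
258 5444444433333333d333333444444444444456
259 44444444333333333333344444444444444456
wing 204.24 tz [-0.03  0.02  0.02] [-0.1  1.1 -2.4] [391.6 -82.7 364.8]
```

Six discs show in the blue chamber and the scoop weighs empty again. Next, back to the scoop's original spot to lay it down.

```bash
sed -i "s/F={/F={'orig':((402.9,-352.1),87.85),/" plan.py
python3 -m handwheel '[{"x":0.007,"y":-0.168,"z":0,"ax":0,"ay":0,"az":0.088},{"x":0.007,"y":-0.168,"z":0,"ax":0,"ay":0,"az":0.088},{"x":0.007,"y":-0.168,"z":0,"ax":0,"ay":0,"az":0.088},{"x":0.007,"y":-0.168,"z":0,"ax":0,"ay":0,"az":0.088},{"x":0.007,"y":-0.168,"z":0,"ax":0,"ay":0,"az":0.088},{"x":0.007,"y":-0.168,"z":0,"ax":0,"ay":0,"az":0.088},{"x":0.007,"y":-0.168,"z":0,"ax":0,"ay":0,"az":0.088},{"x":0.007,"y":-0.168,"z":0,"ax":0,"ay":0,"az":0.088}]' |tail -1
python3 plan.py orig 141 30 0
```

```text
grasp_force: 60.3
t 35.0 lip X,Y,Z 140.0 -1.0 297.3 pitch 1.5 yaw 0.1 roll 0.1 F [-0.2  0.7 -2.1] tq [ 0.02 -0.09  0.01] w 16.6
shift/200 [-0.007 -0.004 -1.355] turn/90 [ 0.017 -0.002 -0.001]
```

```bash
python3 -m handwheel '[{"x":-0.004,"y":-0.002,"z":-0.15,"ax":0.004,"ay":0,"az":0},{"x":-0.003,"y":-0.002,"z":-0.22,"ax":0.004,"ay":0,"az":0},{"x":0,"y":0,"z":-0.22,"ax":0.004,"ay":0,"az":0},{"x":0,"y":0,"z":-0.22,"ax":0.004,"ay":0,"az":0},{"x":0,"y":0,"z":-0.22,"ax":0,"ay":0,"az":0},{"x":0,"y":0,"z":-0.18,"ax":0,"ay":0,"az":0},{"x":0,"y":0,"z":-0.1,"ax":0,"ay":0,"az":0},{"x":0,"y":0,"z":-0.04,"ax":0,"ay":0,"az":0}]' |tail -1
python3 plan.py orig
python3 -m handwheel '[{"x":0,"y":0,"z":-0.03,"ax":0,"ay":0,"az":0},{"x":0,"y":0,"z":-0.03,"ax":0,"ay":0,"az":0},{"x":0,"y":0,"z":-0.02,"ax":0,"ay":0,"az":0},{"x":0,"y":0,"z":0,"ax":0,"ay":0,"az":0},{"x":0,"y":0,"z":0,"ax":0,"ay":0,"az":0},{"x":0,"y":0,"z":0,"ax":0,"ay":0,"az":0},{"x":0,"y":0,"z":0,"ax":0,"ay":0,"az":0},{"x":0,"y":0,"z":0,"ax":0,"ay":0,"az":0}]' |tail -1
python3 plan.py orig 141 1 0
```

```text
grasp_force: 60.3
t 35.8 lip X,Y,Z 142.8 1.2 28.8 pitch -0.0 yaw -0.3 roll 0.4 F [ 0.4 -0.8 -1.5] tq [-0.08 -0.02 -0.02] w 17.0
grasp_force: 60.3
t 36.6 lip X,Y,Z 140.8 0.1 15.2 pitch 0.1 yaw -0.4 roll 0.1 F [ 0.6  0.2 -1.8] tq [-0.11 -0.05 -0.07] w 16.9
shift/200 [ 0.005  0.    -0.072] turn/90 [ 0.001 -0.002  0.005]
```

```bash
python3 -m handwheel '[{"x":0,"y":0,"z":-0.02,"ax":0,"ay":0,"az":0},{"x":0,"y":0,"z":-0.02,"ax":0,"ay":0,"az":0},{"x":0,"y":0,"z":0,"ax":0,"ay":0,"az":0},{"x":0,"y":0,"z":0,"ax":0,"ay":0,"az":0},{"x":0,"y":0,"z":0,"ax":0,"ay":0,"az":0},{"x":0,"y":0,"z":0,"ax":0,"ay":0,"az":0},{"x":0,"y":0,"z":0,"ax":0,"ay":0,"az":0},{"x":0,"y":0,"z":0,"ax":0,"ay":0,"az":0}]' |tail -1
python3 plan.py orig
python3 -m handwheel '[{"x":0,"y":0,"z":-0.015,"ax":0,"ay":0,"az":0},{"x":0,"y":0,"z":-0.01,"ax":0,"ay":0,"az":0},{"x":0,"y":0,"z":0,"ax":0,"ay":0,"az":0},{"x":0,"y":0,"z":0,"ax":0,"ay":0,"az":0},{"x":0,"y":0,"z":0,"ax":0,"ay":0,"az":0},{"x":0,"y":0,"z":0,"ax":0,"ay":0,"az":0},{"x":0,"y":0,"z":0,"ax":0,"ay":0,"az":0},{"x":0,"y":0,"z":0,"ax":0,"ay":0,"az":0}]' |tail -1
python3 plan.py orig
```

```text
grasp_force: 61.4
t 37.4 lip X,Y,Z 140.6 -0.5 7.3 pitch 0.1 yaw -0.4 roll 0.1 F [ 0.8 -3.2  4.6] tq [-0.49 -0.4  -0.14] w 16.8
grasp_force: 61.4
t 38.2 lip X,Y,Z 141.0 0.3 1.9 pitch 0.1 yaw -0.4 roll 0.2 F [ 0.7 -2.   3.7] tq [-0.07 -0.33 -0.08] w 17.0
```

```bash
python3 -m handwheel '[{"x":0,"y":0,"z":-0.006,"ax":0,"ay":0,"az":0},{"x":0,"y":0,"z":0,"ax":0,"ay":0,"az":0},{"x":0,"y":0,"z":0,"ax":0,"ay":0,"az":0},{"x":0,"y":0,"z":0,"ax":0,"ay":0,"az":0},{"x":0,"y":0,"z":0,"ax":0,"ay":0,"az":0},{"x":0,"y":0,"z":0,"ax":0,"ay":0,"az":0},{"x":0,"y":0,"z":0,"ax":0,"ay":0,"az":0},{"x":0,"y":0,"z":0,"ax":0,"ay":0,"az":0}]' |tail -1
python3 plan.py orig
python3 -m handwheel '[{"x":0,"y":0,"z":0,"ax":0,"ay":0,"az":0},{"x":0,"y":0,"z":0,"ax":0,"ay":0,"az":0},{"x":0,"y":0,"z":0,"ax":0,"ay":0,"az":0},{"x":0,"y":0,"z":0,"ax":0,"ay":0,"az":0},{"x":0,"y":0,"z":0,"ax":0,"ay":0,"az":0},{"x":0,"y":0,"z":0,"ax":0,"ay":0,"az":0},{"x":0,"y":0,"z":0,"ax":0,"ay":0,"az":0},{"x":0,"y":0,"z":0.05,"ax":0,"ay":0,"az":0}]' 1 |tail -2
python3 -m handwheel '[{"x":0,"y":0,"z":0.1,"ax":0,"ay":0,"az":0},{"x":0,"y":0,"z":0.2,"ax":0,"ay":0,"az":0},{"x":0,"y":0,"z":0.2,"ax":0,"ay":0,"az":0},{"x":0,"y":0,"z":0.2,"ax":0,"ay":0,"az":0},{"x":0,"y":0,"z":0.1,"ax":0,"ay":0,"az":0},{"x":0,"y":0,"z":0,"ax":0,"ay":0,"az":0},{"x":0,"y":0,"z":0,"ax":0,"ay":0,"az":0},{"x":0,"y":0,"z":0,"ax":0,"ay":0,"az":0}]' 1 |tail -2
python3 - <<'E'
from h import *
s=st(); im,p=shot('wrist','w11')
V=cv2.cvtColor(im,cv2.COLOR_BGR2HSV)[:,:,2]
m=(V<60).astype(np.uint8); m[290:]=0
n,l,S,c=cv2.connectedComponentsWithStats(m)
for i in range(1,n):
    if 600<S[i,4]<6000:
        r=cv2.boxPoints(cv2.minAreaRect(np.argwhere(l==i)[:,::-1].astype(np.float32))); print(S[i],[ray('wrist',q,88,p)[:2].round(1).tolist() for q in r])
t,_=shot('top','top_d')
E
python3 cm.py top_d 236 258 172 210; python3 cm.py top_d 170 216 300 340
```

```text
grasp_force: 61.5
t 39.0 lip X,Y,Z 140.7 0.3 0.8 pitch 0.1 yaw -0.4 roll 0.2 F [ 0.2 -2.6  4.7] tq [-0.32 -0.15 -0.03] w 17.1
gripper_width: 85.5
grasp_force: 0.0
gripper_width: 85.4
grasp_force: 0.0
t 40.6 pos [ 401.1 -351.6  233.6] q [-0.6911  0.7228  0.0019 -0.0018] F [ 0.8 -0.6 -0.5] w 85.4 g 0.0
[ 166    0   59   54 1796] [[478.6, -502.3], [452.6, -514.3], [429.7, -475.2], [456.6, -462.0]]
[  0   5  33  49 916] [[612.8, -499.4], [589.2, -507.6], [581.3, -478.5], [605.8, -469.7]]
[ 266  136   21   83 1292] [[407.8, -402.9], [391.3, -402.1], [394.0, -330.1], [411.9, -331.0]]
236 567765433ddc24677644455555555555566654
237 566777654322346665434e4555555555566653
238 55667777643334565444dee445555555566643
239 555566776544445554443e4444445555566643
240 54445566554eeee444444444443eef55666643
241 5444554444deeBee44444445444eBef5566543
242 55544433333eeeBee44ee44544eeBBff555433
243 5555432233444eeee44ee444444eeeff454333
244 555543223444434444444eee4444eee4443233
245 555433233454443445554eeee44445444dc234
246 555432233444444445554eBBe45555444dc334
247 5554322de4444eee45544eBBe4555444433344
[... 1800 characters left out ...]
RRRRdd3467788888888888887
201 66666664eRRRRRRRRRRd34567777788888888888
202 66666665eRRRRRRRRRdd34577777777888888888
203 666666654RRRRRRRRRdc35677777777777788887
204 666666654fRRRRRRRRd335667777777777778887
205 666666654eRRRRRRRdc345666677777777778777
206 666666654eRRRRRRRd2345666666777777777877
207 666666654eRRRRRRRd2345666666677777777777
208 666666654eRRRRRRRd2345555666677777777777
209 666666655efRRRRRRd3445555566677777777777
210 6666666654fRRRRRRe3344455566677777777777
211 6666666654fRRRRRRed344445566777777777777
212 6666666654fRRRRRRed344445666777777777777
213 6666666654fRRRRRRfe334445666777777777777
214 6666666654fRRRRRRfe434455667777777777777
215 6666666654eeeefeee4444456667777777777777
```

```bash
python3 -c "
from bench import arm
print(arm.job_done())"
```

```text
the job is handed in; nothing more can be done
None
```

The job is handed in at about 41 s: cover caught over blue, six balls counted in the blue chamber from a coarse top-camera image, scoop laid flat where it started, and nothing else knowingly touched.

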